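# Line up channel clips with a straightedge and load the marking machine

### The job

Put every channel clip that is on the bench into the tray, side by side in one row with their flanges up against the tray's tall fence, and lay the straightedge flat in the tray with its long blade edge flush against the whole row, so that the clips are held square between blade and fence. Then, with the quarter-turn latch swung out of the way, slide the loaded tray fully home into the machine without disturbing the row, and turn the latch fully across the tray's front to lock it in. Leave the tape roll, the mug and the carton alone.

Things in the scene. Friction and masses are not known exactly. Their poses are not given: they have to be found in the camera images.
- machine: White part-marking machine fixed to the bench, 221 mm wide, clear roof (64 to 70 mm high), grey rear housing 120 mm high. Origin: on the bench at the middle of the mouth of its slot. x points into it (about world -y), y to the latch side. The slot has no floor (the tray slides in on the bench) and is 161 mm wide, flaring to about 186 mm over the first 40 mm.
- stop (a point): Middle of the slot's stop face, at x = 185 mm in the machine's frame, 10 mm above the bench. Fully home, the tray's leading end bears on it: the tray's origin is then at x = 70 mm, y = 0 in the machine's frame, its axes parallel to the machine's, and 45 mm of the tray stands out of the mouth.
- tray: Loose grey tray, 230 mm (x) x 153 mm (y), 0.4 kg, floor 3 mm, walls 4 mm thick. Origin: centre of its underside. Its +x end goes in first. The +y long wall is the tall bare-steel fence, 22 mm high, the others are 16 mm. Inside faces: fence y = 72.5, low side wall y = -72.5, ends x = +-111 mm. Starts on the bench outside the mouth, a little askew.
- handle (a point): Middle of the tray's handle, 36 mm above the bench at x = -133, y = 0 mm in the tray's frame: a black upright fin along the tray's x, on its -x end, 36 mm long, 12 mm thick (y), from 4 to 50 mm above the bench. Pinch it from above across its 12 mm.
- row (a point): Point on the tray's floor mid-way along it, at x = 0, y = 36.5, z = 3 mm in the tray's frame, where the middle of the straightedge's working edge belongs (within 15 mm along the tray) when it is flush against clips that are up against the fence. Those clips have their origins at y = 54.5 mm, and all within 85 mm of the middle along x.
- clip1: Galvanised steel channel clip, a U section open upward, 80 g: 44 mm long (x) x 36 mm over its two side flanges (y) x 24 mm high, 4 mm thick. Origin: centre of its underside. Lies flat on the bench at any yaw; both ends alike. Take it across the flanges (36 mm). Two to four clips are present; an absent one reads None.
- clip2: Galvanised steel channel clip, a U section open upward, 80 g: 44 mm long (x) x 36 mm over its two side flanges (y) x 24 mm high, 4 mm thick. Origin: centre of its underside. Lies flat on the bench at any yaw; both ends alike. Take it across the flanges (36 mm). Two to four clips are present; an absent one reads None.
- clip3: Galvanised steel channel clip, a U section open upward, 80 g: 44 mm long (x) x 36 mm over its two side flanges (y) x 24 mm high, 4 mm thick. Origin: centre of its underside. Lies flat on the bench at any yaw; both ends alike. Take it across the flanges (36 mm). Two to four clips are present; an absent one reads None.
- clip4: Galvanised steel channel clip, a U section open upward, 80 g: 44 mm long (x) x 36 mm over its two side flanges (y) x 24 mm high, 4 mm thick. Origin: centre of its underside. Lies flat on the bench at any yaw; both ends alike. Take it across the flanges (36 mm). Two to four clips are present; an absent one reads None.
- straightedge: Aluminium straightedge, 0.26 kg, lying flat: blade 190 mm (x) x 45 mm (y) x 6 mm, with an upstanding grip rib 10 mm thick, 150 mm long, along the line y = -15 mm (near the back edge), top 41 mm above the underside. Pinch the rib from above across its 10 mm. Origin: centre of the blade's underside. Working edge: the long one at y = +22.5 mm, further from the rib.
- edge_a (a point): Lower corner of the straightedge's working edge, in its frame x = +90, y = +22.5, z = 0 mm.
- edge_b (a point): Lower corner of the straightedge's working edge, in its frame x = -90, y = +22.5, z = 0 mm.
- latch (a joint): Quarter-turn latch in front of the machine. 0: open, arm along the machine's -x, out of the tray's way (below 0.15 the tray passes). Grows anticlockwise from above to a stop at 1.5 rad: arm along the machine's -y, barring the tray. Arm 60 mm from the pivot, 14 mm wide, 6 to 16 mm above the bench. Stiff (0.06 N m), stays where left. Starts at 0.7 to 1.45.
- latch_grip (a point): Grip point of the latch's black bar knob, on the pivot axis (machine frame x = -58, y = +105 mm), 52 mm above the bench. The bar is 44 mm long, 14 mm thick, parallel to the arm, from 35 to 67 mm above the bench: pinch it from above across its 14 mm.
- tape_roll: Bystander: cardboard tape roll, 100 mm across, 45 mm high. Origin: centre of its underside.
- mug: Bystander: white mug, 76 mm across, 75 mm high. Origin: centre of its underside.
- carton: Bystander: closed carton, 100 x 130 x 70 mm. Origin: centre of its underside.
Things that resemble listed ones, but are neither listed nor needed, are in the scene too. Leave any brown or yellow look-alike of the clip2 alone. Leave any brown or turquoise look-alike of the straightedge alone.

How it is judged (in metres and radians):
On the way, in this order (a step that is already met when the one before it is completed fails the run):
1. with the tray still outside the machine, every clip lies in it squarely against the fence and the straightedge lies flat with its blade edge flush against the row (y of clip1 in the frame of tray between 0.051 and 0.0575 m and x of clip1 in the frame of tray between -0.09 and 0.09 m and z of clip1 in the frame of tray between -0.002 and 0.008 m and angle between the x axis of each of clip1, clip2, clip3, clip4 and the x axis of tray, either way round below 0.08 rad and angle between each of clip1, clip2, clip3, clip4's own z axis and vertical below 0.12 rad and y of clip2 in the frame of tray between 0.051 and 0.0575 m and x of clip2 in the frame of tray between -0.09 and 0.09 m and z of clip2 in the frame of tray between -0.002 and 0.008 m and y of clip3 in the frame of tray between 0.051 and 0.0575 m and x of clip3 in the frame of tray between -0.09 and 0.09 m and z of clip3 in the frame of tray between -0.002 and 0.008 m and y of clip4 in the frame of tray between 0.051 and 0.0575 m and x of clip4 in the frame of tray between -0.09 and 0.09 m and z of clip4 in the frame of tray between -0.002 and 0.008 m and y of edge_a in the frame of tray between 0.0335 and 0.04 m and z of each of edge_a, edge_b in the frame of tray below 0.008 m and y of edge_b in the frame of tray between 0.0335 and 0.04 m and x of straightedge in the frame of tray between -0.017 and 0.017 m and angle between straightedge's own z axis and vertical below 0.1 rad and x of tray in the frame of machine below -0.05 m), for 0.2 s.
2. the tray is fully home in the machine (x of tray in the frame of machine above 0.064 m and y of tray in the frame of machine between -0.012 and 0.012 m and angle between the x axis of tray and the x axis of machine, either way round below 0.06 rad and angle between tray's own z axis and vertical below 0.05 rad), for 0.2 s.
3. the latch is turned across the tray's front (all of step 2 and value of joint latch above 1.25 rad), for 0.2 s.
At the end, for the whole second after the job is handed in: Each clip flat in the tray, within 3.5 mm of the fence, square to 0.08 rad, 90 mm from mid-length at most; straightedge flat, both edge ends within 3 mm of the clips' faces, central to 17 mm; tray within 6 mm of the stop, straight; latch past 1.25 rad; all at rest (all of step 3 and y of clip1 in the frame of tray between 0.051 and 0.0575 m and x of clip1 in the frame of tray between -0.09 and 0.09 m and z of clip1 in the frame of tray between -0.002 and 0.008 m and angle between the x axis of each of clip1, clip2, clip3, clip4 and the x axis of tray, either way round below 0.08 rad and angle between each of clip1, clip2, clip3, clip4's own z axis and vertical below 0.12 rad and y of clip2 in the frame of tray between 0.051 and 0.0575 m and x of clip2 in the frame of tray between -0.09 and 0.09 m and z of clip2 in the frame of tray between -0.002 and 0.008 m and y of clip3 in the frame of tray between 0.051 and 0.0575 m and x of clip3 in the frame of tray between -0.09 and 0.09 m and z of clip3 in the frame of tray between -0.002 and 0.008 m and y of clip4 in the frame of tray between 0.051 and 0.0575 m and x of clip4 in the frame of tray between -0.09 and 0.09 m and z of clip4 in the frame of tray between -0.002 and 0.008 m and y of edge_a in the frame of tray between 0.0335 and 0.04 m and z of each of edge_a, edge_b in the frame of tray below 0.008 m and y of edge_b in the frame of tray between 0.0335 and 0.04 m and x of straightedge in the frame of tray between -0.017 and 0.017 m and angle between straightedge's own z axis and vertical below 0.1 rad and linear speed of each of clip1, clip2, clip3, clip4, tray, straightedge below 0.02 m/s); the robot touches nothing.
It fails at once if the tape roll is moved more than 30 mm (distance of tape_roll from where it was at the start of the episode above 0.03 m).
It fails at once if the mug is moved more than 30 mm (distance of mug from where it was at the start of the episode above 0.03 m).
It fails at once if the carton is moved more than 30 mm (distance of carton from where it was at the start of the episode above 0.03 m).
Of clip1, clip2, clip3, clip4 only 2 to 4 are there at a start; the rules pass over those that are not, and their reading is None.
At some moment in a run one of clip1, clip2, clip3, clip4, straightedge may be knocked a few centimetres aside while the robot is not near it.
Once in a run the grip may slacken for a moment while it holds something.
It also fails if it takes over 210 s, if anything falls off the work surface, if the arm or the gripper's body presses on something with over 40 N, if the wrist force passes 120 N, or if a joint passes its speed limit or range.

### The arm

A 6-joint arm with a two-finger parallel gripper is mounted at the origin on the work surface. World frame = base frame: x ahead of the robot, y to its left, z up, the work surface at z = 0. Lengths are in m, angles in degrees, forces in N, time in s.
With the tool pointing down it reaches from about 0.275 to 0.85 m from the base axis. Payload 19 kg.
Tool frame: the origin (TCP) lies midway between the tips of the shut fingers; the grasp point (between the pads) lies 19 mm behind it; z points along the fingers, y is the direction in which the jaws open and shut (so a half turn about z gives the same grasp; the last joint's range is limited). The gripper opens to 85 mm and grips with 20 to 120 N. Pads are 22 mm wide; open, the fingers measure 114 mm over their backs; the gripper's body (76 mm by 85 mm) begins 54 mm behind the grasp point. The pads swing forward as they close: fully open they stand 13 mm farther back than shut.
Start: joints at [64.859, 8.623, 82.357, -0, 89.026, -7.678], TCP at [0.173, 0.548, 0.231] pointing down, gripper open.
Joint ranges: [-160.23, 160.23], [-39.13, 120.54], [6.94, 153.29], [-79.49, 259.48], [9.18, 160.14], [-161.06, 161.06]. Speed limits (degrees/s): [108.29, 108.29, 127.2, 172.46, 172.46, 172.46].

### API

Orientations are given as [roll, pitch, yaw] about the fixed x, y, z axes, in that order (R = Rz(yaw) Ry(pitch) Rx(roll)).
In Python, from rig import bot, imaging, workorder gives the robot as it stands.
- The arm moves only by the tool move_arm, never from a script. Its argument "steps" is a list of rows, each a list of 5 numbers: the shift along the world's x, y, z normalised to -1 to 1, where 1 is 40 cm, then the turn about the world's z normalised to -1 to 1, where 1 is 1.5 rad, then the opening, from 0 (shut) to 1 (fully open). In form: [[dx, dy, dz, turn, claw], ...]. A call has 1 to 12 rows; each row shifts and turns the commanded pose from where the row before left it; what a row does not reach is not made up. A row lasts 1/10 s, in which the tool goes at most 50 mm and 8.59 degrees, less where a joint would pass 70% of its speed; a pose out of reach is approached as far as the arm can. A call with a number of a shift or a turn outside -1 to 1 is refused whole. A call with a gripper value outside its range is refused whole. The fingers move at their own pace and stop on an object; "force" is the grip in N (left out, the last holds). Time passes only in rows, so rows that do not move let the fingers close. It gives the time, the measured TCP pose, the force and the opening at its end, in the units of the state.
- bot.sense(): the state, without advancing time (a new reading comes with each control period).
- imaging.get_image(name): name is "side" or "top"; returns a dict with "pixels" (400x640x3 uint8, red, green, blue), "camera_matrix" (3x3 intrinsics, pixels), "eye" and "rotation" of the camera in the world. Camera axes: x right, y down, z forward; pixel columns grow to the right and rows downward; lengths in m; the calibration is good to about 2 mm. A picture is of the moment at which its call begins. There is no depth.
- workorder.hand_in(): hands the job in, once; it reports no verdict.
The state is a dict: "time": time; "q": joint angles; "joint_velocities": joint speeds; "tau": joint torques, N m; "tool_pos": TCP position; "ee_rot": TCP orientation; "contact_force": force on the tool from outside, world axes, zero at the start; "moment": the same for the moment, N m; "finger_gap": opening from 0.0 (shut) to 1.0 (fully open).
Only numpy, scipy, OpenCV 4.12 (cv2) and the standard library are available. Lean on these libraries where they do the work, as an engineer would, in place of code of your own. Each camera call takes 0.05 s, during which the arm holds its last target.

## Working session

There is one attempt and no reset: what is moved stays moved. The work goes in short steps, Python scripts to look and compute and a tool call to move; the robot and the scene stay as the last step left them, time stands still between calls to the robot, and variables do not carry over. Pictures are saved under pics/ and viewed, and the job is handed in when it is done.

Besides the shell and the picture viewer there is one more tool, called in YAML: its name, and indented under it one key for each argument. move_arm: Moves the arm, as the interface text tells. Scaled input: -1 to 1 covers 40 cm each way for a shift and 1.5 rad each way for a turn. Its arguments: {"type":"object","properties":{"steps":{"type":"array","items":{"type":"array","items":{"type":"number"}}},"force":{"type":"number"}},"required":["steps"]}

```bash
ls; mkdir -p pics; cat > h.py <<'E'
from rig import bot, imaging, workorder
import numpy as np, cv2
def shot(name,fn):
    im=imaging.get_image(name); cv2.imwrite('pics/'+fn,im['pixels'][:,:,::-1]); return im
def ray(im,u,v,z):
    K=np.array(im['camera_matrix']);R=np.array(im['rotation']);e=np.array(im['eye'])
    d=R@np.linalg.solve(K,np.array([u,v,1.0])); t=(z-e[2])/d[2]; return e+t*d
def proj(im,p):
    K=np.array(im['camera_matrix']);R=np.array(im['rotation']);e=np.array(im['eye'])
    c=R.T@(np.array(p,float)-e); c=K@c; return c[:2]/c[2]
E
python3 - <<'E'
from h import *
for n in('top','side'):
    im=shot(n,n+'1.png'); print(n,im['eye'],np.array(im['rotation']).round(3).tolist(),im['camera_matrix'])
print(bot.sense())
E
```

```text
pics
top [0.46750441 0.07220307 1.53767894] [-175.681, -0.101, -88.686] [[513.50642037   0.         327.32348924]
 [  0.         513.50642037 193.39238439]
 [  0.           0.           1.        ]]
side [0.31392057 0.76077083 0.84512084] [-136.405, -0.998, -157.76] [[372.81630502   0.         315.66445376]
 [  0.         372.81630502 205.05529033]
 [  0.           0.           1.        ]]
{'time': 0.1, 'q': array([ 6.48587041e+01,  8.64807742e+00,  8.23873401e+01,  8.74196713e-05,
        8.90265218e+01, -7.68038546e+00]), 'joint_velocities': array([-0.01867458, -0.10051211, -0.13855627, -0.00181394,  0.04206147,
       -0.15518223]), 'tau': array([ 5.65431706e-03, -7.14378119e+01, -5.71797538e+01,  4.31736498e-05,
        7.00630058e-03,  2.61199276e-06]), 'tool_pos': array([0.17248508, 0.54829641, 0.23075325]), 'ee_rot': array([-1.79938628e+02, -8.36462417e-03,  1.62539084e+02]), 'contact_force': array([-3.55809746e-01,  1.02524128e-04,  4.11280265e-01]), 'moment': array([-0.04646752, -0.04481212, -0.0103394 ]), 'finger_gap': 0.9960683791401065}
```

```bash
python3 - <<'E'
s=open('h.py').read()
s=s.replace("def shot","from scipy.spatial.transform import Rotation as Ro\ndef RR(im): return Ro.from_euler('xyz',im['rotation'],degrees=True).as_matrix()\ndef shot",1).replace("R=np.array(im['rotation'])","R=RR(im)")
open('h.py','w').write(s)
E
```

```text
(no output)
```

View pics/top1.png

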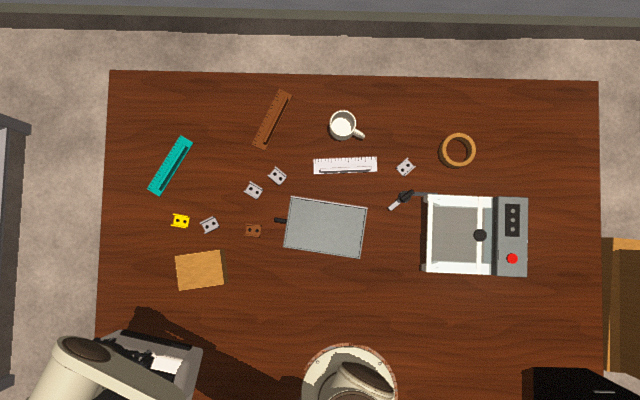

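View pics/side1.png

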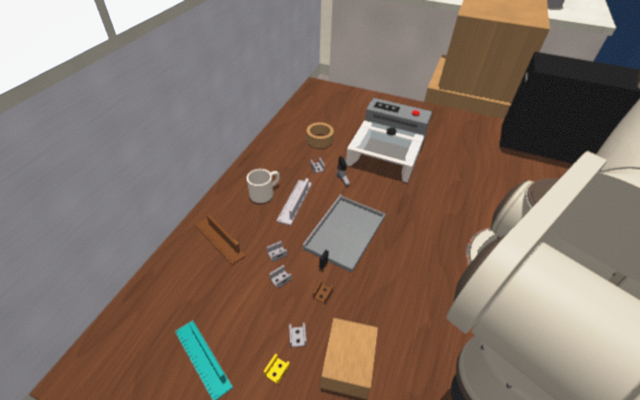

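```bash
python3 - <<'E'
from h import *
im=imaging.get_image('top'); p=im['pixels'][:,:,::-1]
np.save('/tmp/p.npy',p)
c=p[140:300,160:320]; cv2.imwrite('pics/z1.png',cv2.resize(c,None,fx=5,fy=3.75*4/3,interpolation=cv2.INTER_CUBIC)[:600*1+200][:600])
c=p[140:260,270:430]; cv2.imwrite('pics/z2.png',cv2.resize(c,None,fx=5,fy=5,interpolation=cv2.INTER_CUBIC))
c=p[180:300,380:540]; cv2.imwrite('pics/z3.png',cv2.resize(c,None,fx=5,fy=5,interpolation=cv2.INTER_CUBIC))
E
```

```text
(no output)
```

View pics/z1.png

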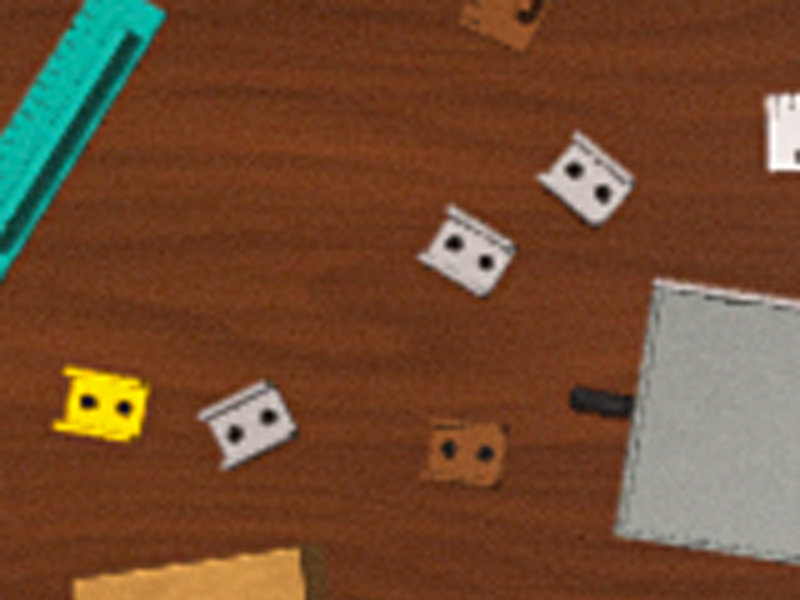

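View pics/z2.png

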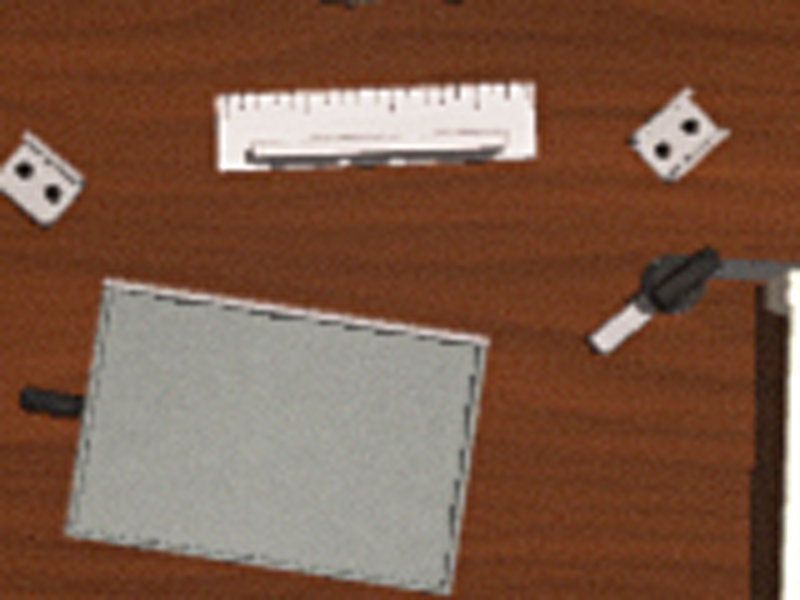

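View pics/z3.png

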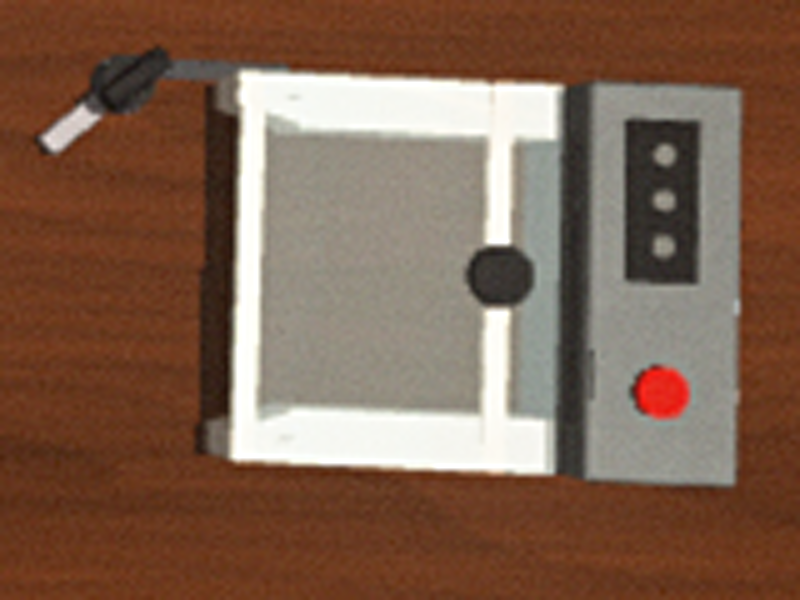

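```bash
cat > m.py <<'E'
from h import *
def clips(im,verbose=True):
    """clips by grey-white blobs with two dark holes (z=4mm)"""
    p=im['pixels'].astype(int); mx=p.max(2);mn=p.min(2)
    m=((mx-mn<40)&(mx>110)).astype(np.uint8)
    m=cv2.morphologyEx(m,cv2.MORPH_CLOSE,np.ones((3,3),np.uint8))
    n,l,s,c=cv2.connectedComponentsWithStats(m)
    S=4; out=[]
    for i in range(1,n):
        x,y,w,h,a=s[i]
        if not(120<a<420 and w<28 and h<28): continue
        g=mx[y-2:y+h+2,x-2:x+w+2].astype(np.float32)
        reg=cv2.erode((l[y-2:y+h+2,x-2:x+w+2]==i).astype(np.uint8),np.ones((3,3)))
        G=cv2.resize(g,None,fx=S,fy=S,interpolation=cv2.INTER_CUBIC); Rg=cv2.resize(cv2.dilate(reg,np.ones((2,2))),None,fx=S,fy=S,interpolation=cv2.INTER_NEAREST)
        d=((G<110)&(Rg>0)).astype(np.uint8)
        k,L,st,cc=cv2.connectedComponentsWithStats(d)
        hs=sorted([(st[j][4],cc[j]) for j in range(1,k) if st[j][4]>20 and max(st[j][2:4])<20],key=lambda t:-t[0])[:2]
        P=[ray(im,(q[1][0]+.5)/S-.5+x-2,(q[1][1]+.5)/S-.5+y-2,0.004) for q in hs]
        ctr=ray(im,*c[i],0.012)
        r=dict(px=c[i].round(1),area=int(a),blob=ctr[:2].round(4),nh=len(P))
        if len(P)==2:
            mid=(P[0]+P[1])/2; v=P[1]-P[0]
            r.update(mid=mid[:2].round(4),sep=round(float(np.hypot(*v[:2])),4),yaw=round(float(np.degrees(np.arctan2(v[1],v[0])))%180,1))
        out.append(r)
    return out
E
python3 - <<'E'
from m import *
im=shot('top','top2.png')
for r in clips(im): print(r)
fr=[ray(im,291,196,.022),ray(im,367.4,208,.022)]; lo=[ray(im,283,247.4,.016),ray(im,360,258.6,.016)]
for q in fr+lo: print(q.round(4))
print(np.linalg.norm(fr[0]-fr[1]),np.linalg.norm((fr[0]-lo[0])[:2]),np.linalg.norm((fr[1]-lo[1])[:2]))
print('tray c',(sum(fr)+sum(lo))/4, [np.degrees(np.arctan2(*(b-a)[[1,0]])) for a,b in (fr,lo)])
# machine: clear roof front top edge z=70
for n,uv,z in (('rf_l',(380+235/5,180+70/5),.070),('rf_r',(380+230/5,180+460/5),.070),('rr_l',(380+590/5,180+80/5),.12),('rr_rl',(380+742/5,180+88/5),.12),('rr_rr',(380+735/5,180+486/5),.12),('mouth l',(380+208/5,180+75/5),.0),('knob',(406.4,196),.067),('armtip',(380+48/5,180+145/5),.016)):
    print(n,ray(im,*uv,z).round(4))
E
```

```text
{'px': array([404.8, 167.1]), 'area': 182, 'blob': array([ 0.6669, -0.1578]), 'nh': 2, 'mid': array([ 0.6677, -0.1589]), 'sep': 0.0223, 'yaw': 132.3}
{'px': array([277.1, 175.8]), 'area': 183, 'blob': array([0.6319, 0.2232]), 'nh': 2, 'mid': array([0.6325, 0.2237]), 'sep': 0.0223, 'yaw': 51.6}
{'px': array([253.4, 190.2]), 'area': 184, 'blob': array([0.5873, 0.2928]), 'nh': 2, 'mid': array([0.5881, 0.2933]), 'sep': 0.0221, 'yaw': 60.7}
{'px': array([209.4, 224.2]), 'area': 185, 'blob': array([0.4832, 0.4195]), 'nh': 2, 'mid': array([0.4819, 0.4199]), 'sep': 0.0224, 'yaw': 118.3}
{'px': array([ 93.1, 390.8]), 'area': 202, 'blob': array([-0.0055,  0.7366]), 'nh': 1}
[0.5718 0.1794 0.022 ]
[ 0.5415 -0.0472  0.022 ]
[0.4198 0.1991 0.016 ]
[ 0.3922 -0.0284  0.016 ]
0.2286287133782426 0.15323930538776637 0.1504277760568508
tray c [0.48132632 0.07572309 0.019     ] [np.float64(-97.62079708556618), np.float64(-96.91713508913585)]
rf_l [ 0.5832 -0.2136  0.07  ]
rf_r [ 0.3614 -0.2126  0.07  ]
rr_l [ 0.5783 -0.4005  0.12  ]
rr_rl [ 0.5758 -0.4847  0.12  ]
rr_rr [ 0.3572 -0.4795  0.12  ]
mouth l [ 0.5854 -0.211   0.    ]
knob [ 0.5763 -0.1551  0.067 ]
armtip [ 0.5403 -0.1136  0.016 ]
```

move_arm:
  steps:
    - [0.056, -0.098, 0, -0.03, 1]
    - [0.056, -0.098, 0, -0.03, 1]
    - [0.056, -0.098, 0, -0.03, 1]
    - [0.056, -0.098, 0, -0.03, 1]
    - [0.056, -0.098, 0, -0.03, 1]
    - [0.056, -0.098, 0, -0.03, 1]
    - [0.056, -0.098, 0, -0.03, 1]
    - [0.056, -0.098, 0, -0.03, 1]
    - [0.056, -0.098, 0, -0.03, 1]
    - [0.056, -0.098, 0, -0.03, 1]
    - [0.056, -0.098, 0, -0.03, 1]
    - [0.056, -0.098, 0, -0.036, 1]

```text
time: 1.4
tool_pos: [0.4419, 0.0762, 0.2314]
ee_rot: [180.0, 0.0, 131.0]
contact_force: [1.9, 0.0, -0.2]
finger_gap: 1.004
```

move_arm:
  steps:
    - [0.056, -0.098, 0, 0, 1]
    - [0.056, -0.098, 0, 0, 1]
    - [0.056, -0.098, 0, 0, 1]
    - [0.056, -0.098, 0, 0, 1]
    - [0.056, -0.098, 0, 0, 1]
    - [0.056, -0.0925, 0, 0, 1]
    - [0, 0, -0.1, 0, 1]
    - [0, 0, -0.1, 0, 1]
    - [0, 0, 0, 0, 1]
    - [0, 0, 0, 0, 1]

```text
time: 2.4
tool_pos: [0.5758, -0.1549, 0.1521]
ee_rot: [-180.0, -0.0, 131.1]
contact_force: [0.0, 0.4, 1.2]
finger_gap: 1.002
```

move_arm:
  steps:
    - [0, 0, -0.1, 0, 1]
    - [0, 0, -0.1, 0, 1]
    - [0, 0, -0.097, 0, 1]
    - [0, 0, 0, 0, 1]
    - [0, 0, 0, 0, 0]
    - [0, 0, 0, 0, 0]
    - [0, 0, 0, 0, 0]
    - [0, 0, 0, 0, 0]
    - [0, 0, 0, 0, 0]
    - [0, 0, 0, 0, 0]
    - [0, 0, 0, 0, 0]
    - [0, 0, 0, 0, 0]
  force: 40

```text
time: 3.6
tool_pos: [0.5766, -0.1547, 0.0335]
ee_rot: [179.9, 0.1, 131.1]
contact_force: [2.3, 4.5, 7.0]
finger_gap: 0.154
```

move_arm:
  steps:
    - [0, 0, 0, -0.06, 0]
    - [0, 0, 0, -0.06, 0]
    - [0, 0, 0, -0.06, 0]
    - [0, 0, 0, -0.06, 0]
    - [0, 0, 0, -0.06, 0]
    - [0, 0, 0, -0.06, 0]
    - [0, 0, 0, -0.06, 0]
    - [0, 0, 0, -0.06, 0]
    - [0, 0, 0, 0, 0]
    - [0, 0, 0, 0, 0]

```text
time: 4.6
tool_pos: [0.5786, -0.154, 0.0336]
ee_rot: [179.6, -0.0, 89.8]
contact_force: [24.2, 11.3, -3.7]
finger_gap: 0.163
```

```bash
python3 - <<'E'
from m import *
im=shot('side','s3.png'); cv2.imwrite('pics/s3z.png',cv2.resize(im['pixels'][120:220,270:430,::-1],None,fx=5,fy=5))
s=bot.sense(); print(s['ee_rot'],s['moment'],s['contact_force'],s['finger_gap'])
E
```

```text
[ 1.79644971e+02 -4.72579237e-02  8.98467906e+01] [ 1.61438576 -3.35880837  0.09496886] [23.23134541 10.66067363 -3.38834375] 0.1615700072971131
```

View pics/s3z.png

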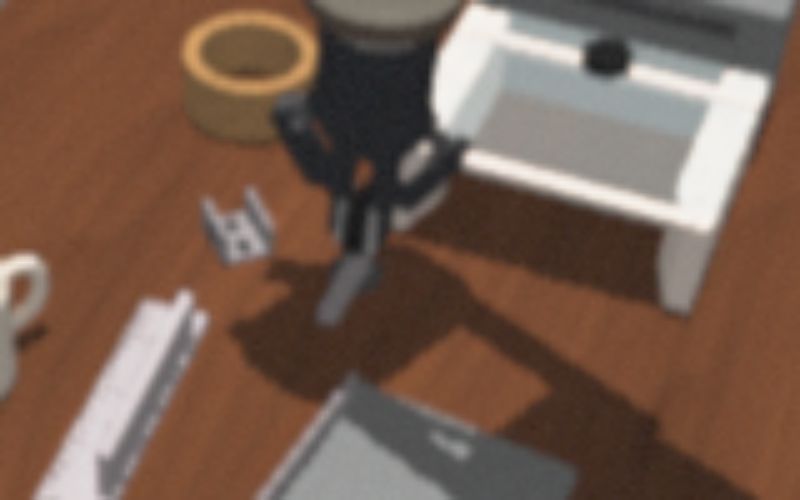

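move_arm:
  steps:
    - [0.004, 0, 0, 0, 0.6]
    - [0, 0, 0, 0, 0.6]
    - [0, 0, 0, 0, 0.6]
    - [0, 0, 0.1, 0, 0.6]
    - [0, 0, 0.1, 0, 0.9]
    - [0, 0, 0.1, 0, 1]
    - [0.05, 0, 0, 0, 1]
    - [0.0, 0, 0, 0, 1]

```text
time: 5.45
tool_pos: [0.5987, -0.1553, 0.1537]
ee_rot: [179.9, 0.0, 89.8]
contact_force: [0.0, 0.1, -0.3]
finger_gap: 0.997
```

```bash
python3 - <<'E'
from m import *
im=shot('side','s4.png'); cv2.imwrite('pics/s4z.png',cv2.resize(im['pixels'][120:220,270:430,::-1],None,fx=5,fy=5))
im=shot('top','t4.png')
for r in clips(im): print(r)
E
```

```text
{'px': array([277. , 175.6]), 'area': 175, 'blob': array([0.6325, 0.2237]), 'nh': 1}
{'px': array([253.3, 190.1]), 'area': 184, 'blob': array([0.5874, 0.293 ]), 'nh': 2, 'mid': array([0.5881, 0.2934]), 'sep': 0.0221, 'yaw': 60.7}
{'px': array([209.2, 224.2]), 'area': 177, 'blob': array([0.4831, 0.4203]), 'nh': 2, 'mid': array([0.4852, 0.4295]), 'sep': 0.0176, 'yaw': 178.7}
{'px': array([399.5, 393.7]), 'area': 166, 'blob': array([ 0.0063, -0.1502]), 'nh': 1}
```

View pics/s4z.png

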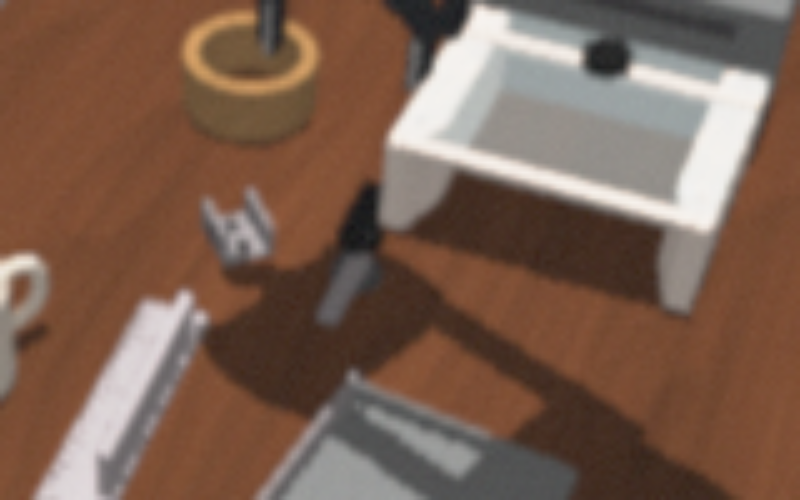

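View pics/t4.png

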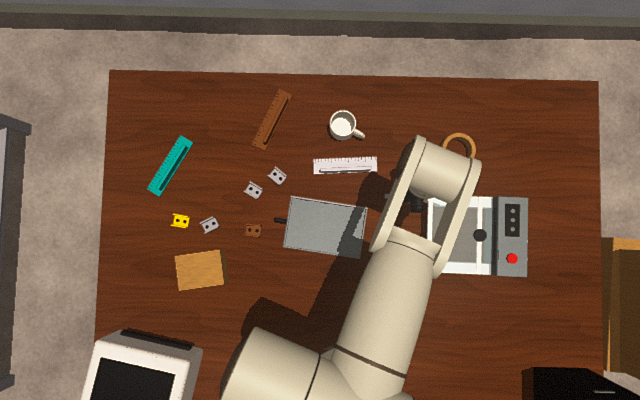

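move_arm:
  steps:
    - [0.087, -0.005, 0, 0.099, 1]
    - [0.088, -0.005, 0, 0.099, 1]
    - [0, 0, 0, 0.099, 1]
    - [0, 0, 0, 0.099, 1]
    - [0, 0, -0.1, 0.099, 1]
    - [0, 0, -0.1, 0, 1]
    - [0, 0, -0.1, 0, 1]
    - [0, 0, -0.07, 0, 1]
    - [0, 0, 0, 0, 1]
    - [0, 0, 0, 0, 1]

```text
time: 6.55
tool_pos: [0.667, -0.159, 0.0049]
ee_rot: [-180.0, -0.0, 132.4]
contact_force: [-0.5, 0.5, -0.0]
finger_gap: 1.0
```

move_arm:
  steps:
    - [0, 0, 0, 0, 0.2]
    - [0, 0, 0, 0, 0.2]
    - [0, 0, 0, 0, 0.2]
    - [0, 0, 0, 0, 0.2]
    - [0, 0, 0, 0, 0.2]
    - [0, 0, 0, 0, 0.2]
    - [0, 0, 0, 0, 0.2]
  force: 40

```text
time: 7.25
tool_pos: [0.6678, -0.1591, 0.0056]
ee_rot: [180.0, 0.1, 132.4]
contact_force: [-2.0, 1.0, 6.4]
finger_gap: 0.411
```

move_arm:
  steps:
    - [0, 0, 0.08, 0, 0.2]
    - [0, 0, 0.1, 0, 0.2]
    - [0, 0, 0.07, 0, 0.2]
    - [-0.083, 0.079, 0, -0.083, 0.2]
    - [-0.083, 0.079, 0, -0.083, 0.2]
    - [-0.083, 0.079, 0, -0.083, 0.2]
    - [-0.083, 0.079, 0, -0.083, 0.2]
    - [-0.083, 0.079, 0, -0.083, 0.2]
    - [0, 0, 0, -0.083, 0.2]
    - [0, 0, 0, -0.079, 0.2]
    - [0, 0, 0, 0, 0.2]
    - [0, 0, 0, 0, 0.2]

```text
time: 8.45
tool_pos: [0.5015, -0.001, 0.1047]
ee_rot: [180.0, -0.0, 83.0]
contact_force: [1.0, 0.3, -0.2]
finger_gap: 0.413
```

```bash
python3 - <<'E'
from m import *
im=shot('side','s5.png'); cv2.imwrite('pics/s5z.png',cv2.resize(im['pixels'][160:280,270:430,::-1],None,fx=5,fy=5))
s=bot.sense(); print(s['tool_pos'],s['ee_rot'],s['contact_force'],s['finger_gap'])
E
```

```text
[ 0.50146408 -0.00107987  0.10455473] [-1.79998944e+02 -1.23996633e-03  8.29659078e+01] [-0.03892126  0.34978362 -1.07893108] 0.4101136367926948
```

View pics/s5z.png

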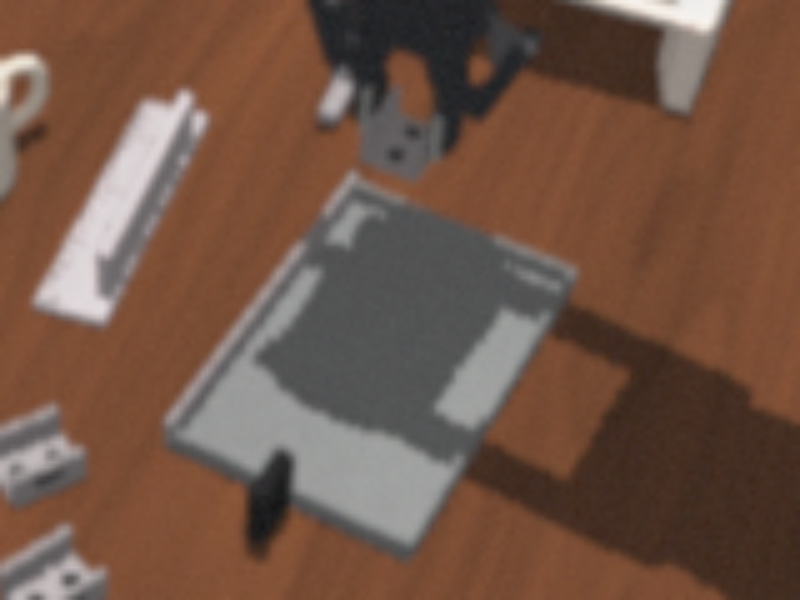

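move_arm:
  steps:
    - [0, 0, -0.1, 0, 0.2]
    - [0, 0, -0.08, 0, 0.2]
    - [0, 0, -0.04, 0, 0.2]
    - [0, 0, -0.018, 0, 0.2]
    - [0, 0, 0, 0, 0.2]
    - [0, 0, 0, 0, 0.2]

```text
time: 9.1
tool_pos: [0.5018, -0.0011, 0.0097]
ee_rot: [180.0, -0.0, 82.8]
contact_force: [0.1, -0.5, -0.6]
finger_gap: 0.411
```

move_arm:
  steps:
    - [0, 0, 0, 0, 0.53]
    - [0, 0, 0, 0, 0.53]
    - [0, 0, 0, 0, 0.53]
    - [0, 0, 0.04, 0, 0.53]
    - [0, 0, 0.1, 0, 0.53]
    - [0, 0, 0.1, 0, 1]
    - [0, 0, 0, 0, 1]

```text
time: 9.8
tool_pos: [0.5037, -0.0012, 0.1105]
ee_rot: [179.6, 0.0, 82.8]
contact_force: [-0.2, -0.2, -0.7]
finger_gap: 0.848
```

```bash
python3 - <<'E'
from m import *
im=shot('side','s6.png'); cv2.imwrite('pics/s6z.png',cv2.resize(im['pixels'][160:280,270:430,::-1],None,fx=5,fy=5))
im=shot('top','t6.png')
for r in clips(im): print(r)
E
```

```text
{'px': array([277. , 175.7]), 'area': 174, 'blob': array([0.6324, 0.2237]), 'nh': 1}
{'px': array([253.3, 190.1]), 'area': 185, 'blob': array([0.5874, 0.2929]), 'nh': 2, 'mid': array([0.5881, 0.2933]), 'sep': 0.0223, 'yaw': 60.9}
{'px': array([209.3, 224.2]), 'area': 178, 'blob': array([0.4832, 0.42  ]), 'nh': 2, 'mid': array([0.4851, 0.4297]), 'sep': 0.0174, 'yaw': 0.5}
{'px': array([338.6, 250.2]), 'area': 148, 'blob': array([0.4151, 0.0351]), 'nh': 0}
```

View pics/s6z.png

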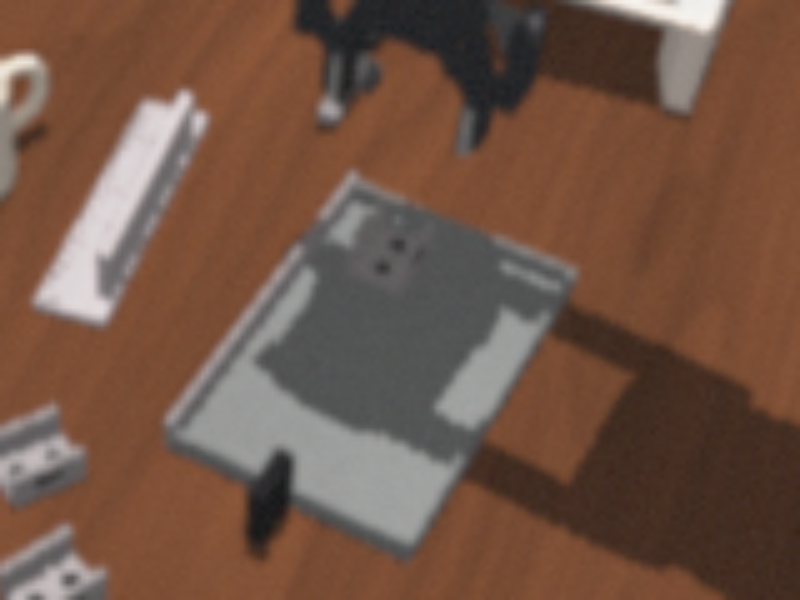

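move_arm:
  steps:
    - [0.0545, 0.0937, 0, -0.0603, 0.7]
    - [0.0545, 0.0937, 0, -0.0603, 0.7]
    - [0.0545, 0.0937, 0, -0.0603, 0.7]
    - [0.0545, 0.0937, 0, -0.0603, 0.7]
    - [0.0545, 0.0937, 0, -0.0603, 0.7]
    - [0.0545, 0.0937, 0, -0.0603, 0.7]
    - [0, 0, -0.1, 0, 0.7]
    - [0, 0, -0.1, 0, 0.7]
    - [0, 0, -0.05, 0, 0.7]
    - [0, 0, 0, 0, 0.7]
    - [0, 0, 0, 0, 0.7]

```text
time: 11.0
tool_pos: [0.632, 0.2239, 0.0051]
ee_rot: [-180.0, 0.0, 51.7]
contact_force: [0.7, -0.0, 0.8]
finger_gap: 0.699
```

move_arm:
  steps:
    - [0, 0, 0, 0, 0.2]
    - [0, 0, 0, 0, 0.2]
    - [0, 0, 0, 0, 0.2]
    - [0, 0, 0, 0, 0.2]
    - [0, 0, 0, 0, 0.2]
    - [0, 0, 0, 0, 0.2]
    - [0, 0, 0, 0, 0.2]

```text
time: 11.7
tool_pos: [0.633, 0.2241, 0.0071]
ee_rot: [179.9, -0.1, 51.7]
contact_force: [0.2, 0.2, 8.1]
finger_gap: 0.411
```

move_arm:
  steps:
    - [0, 0, 0.08, 0, 0.2]
    - [0, 0, 0.1, 0, 0.2]
    - [0, 0, 0.07, 0, 0.2]
    - [-0.0622, -0.088, 0, 0.0724, 0.2]
    - [-0.0622, -0.088, 0, 0.0724, 0.2]
    - [-0.0622, -0.088, 0, 0.0724, 0.2]
    - [-0.0622, -0.088, 0, 0.0724, 0.2]
    - [-0.0622, -0.088, 0, 0.0724, 0.2]
    - [0, 0, 0, 0, 0.2]
    - [0, 0, 0, 0, 0.2]

```text
time: 12.7
tool_pos: [0.5079, 0.0473, 0.1064]
ee_rot: [179.9, -0.0, 82.7]
contact_force: [1.8, 0.2, -0.7]
finger_gap: 0.412
```

```bash
python3 - <<'E'
from m import *
im=shot('side','s7.png'); cv2.imwrite('pics/s7z.png',cv2.resize(im['pixels'][160:280,270:430,::-1],None,fx=5,fy=5))
E
```

```text
(no output)
```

View pics/s7z.png

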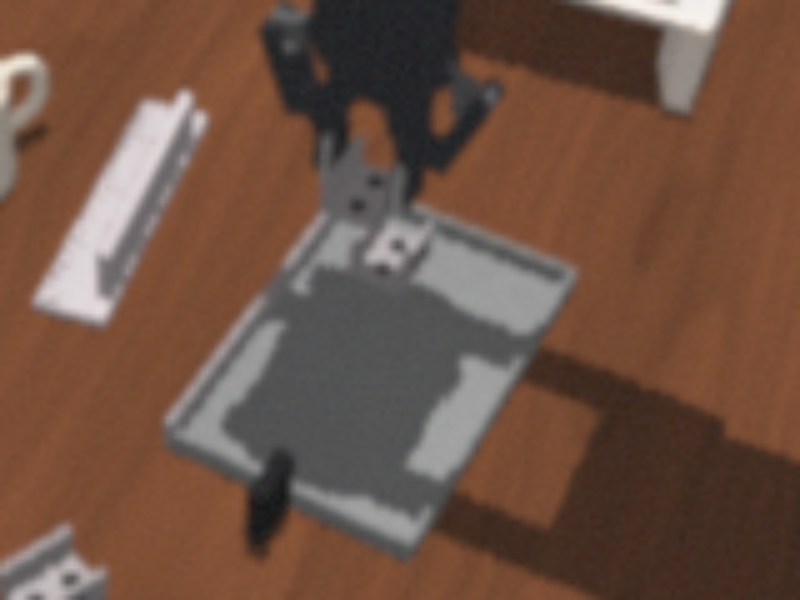

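move_arm:
  steps:
    - [0, 0, -0.1, 0, 0.2]
    - [0, 0, -0.08, 0, 0.2]
    - [0, 0, -0.04, 0, 0.2]
    - [0, 0, -0.018, 0, 0.2]
    - [0, 0, 0, 0, 0.2]
    - [0, 0, 0, 0, 0.2]

```text
time: 13.35
tool_pos: [0.5085, 0.0485, 0.0105]
ee_rot: [180.0, -0.0, 82.8]
contact_force: [-0.1, 0.3, -1.6]
finger_gap: 0.41
```

move_arm:
  steps:
    - [0, 0, 0, 0, 0.53]
    - [0, 0, 0, 0, 0.53]
    - [0, 0, 0, 0, 0.53]
    - [0, 0, 0.04, 0, 0.53]
    - [0, 0, 0.1, 0, 0.53]
    - [0, 0, 0.1, 0, 0.7]
    - [0, 0, 0, 0, 0.7]

```text
time: 14.05
tool_pos: [0.5101, 0.0479, 0.1114]
ee_rot: [179.6, -0.0, 82.8]
contact_force: [-0.1, 0.2, -0.3]
finger_gap: 0.702
```

```bash
python3 - <<'E'
from m import *
im=shot('side','s8.png'); cv2.imwrite('pics/s8z.png',cv2.resize(im['pixels'][160:280,270:430,::-1],None,fx=5,fy=5))
im=shot('top','t8.png'); cv2.imwrite('pics/t8z.png',cv2.resize(im['pixels'][140:260,240:400,::-1],None,fx=5,fy=5,interpolation=cv2.INTER_CUBIC))
for r in clips(im): print(r)
E
```

```text
{'px': array([253.3, 190.1]), 'area': 186, 'blob': array([0.5876, 0.2929]), 'nh': 2, 'mid': array([0.5881, 0.2934]), 'sep': 0.0221, 'yaw': 60.6}
{'px': array([209.4, 224.1]), 'area': 187, 'blob': array([0.4834, 0.4195]), 'nh': 2, 'mid': array([0.4818, 0.4197]), 'sep': 0.0223, 'yaw': 119.0}
{'px': array([321.3, 247.3]), 'area': 231, 'blob': array([0.4226, 0.0862]), 'nh': 0}
```

View pics/s8z.png

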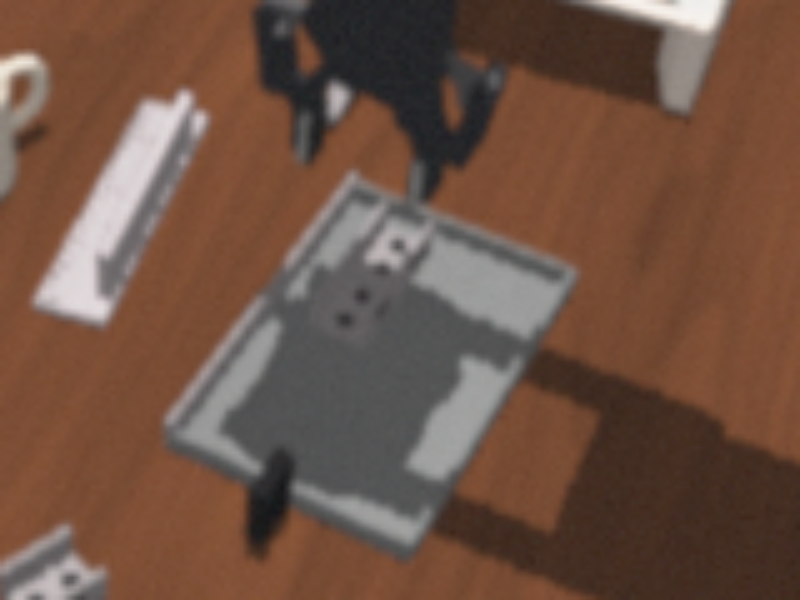

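View pics/t8z.png

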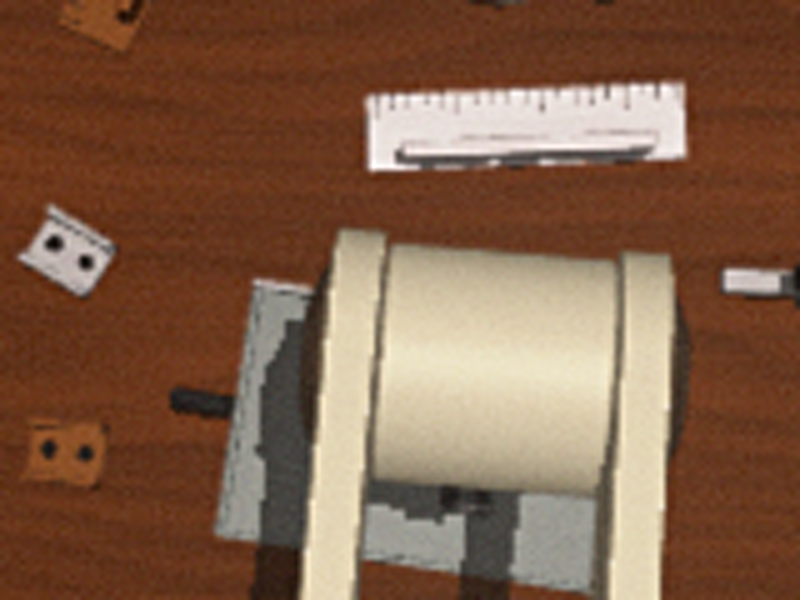

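move_arm:
  steps:
    - [0.0334, 0.1024, 0, -0.0427, 0.7]
    - [0.0334, 0.1024, 0, -0.0427, 0.7]
    - [0.0334, 0.1024, 0, -0.0427, 0.7]
    - [0.0334, 0.1024, 0, -0.0427, 0.7]
    - [0.0334, 0.1024, 0, -0.0427, 0.7]
    - [0.0334, 0.1024, 0, -0.0427, 0.7]
    - [0, 0, -0.1, 0, 0.7]
    - [0, 0, -0.1, 0, 0.7]
    - [0, 0, -0.05, 0, 0.7]
    - [0, 0, 0, 0, 0.7]
    - [0, 0, 0, 0, 0.7]

```text
time: 15.25
tool_pos: [0.5878, 0.2936, 0.0059]
ee_rot: [-180.0, 0.0, 60.8]
contact_force: [0.4, 0.1, 0.9]
finger_gap: 0.7
```

move_arm:
  steps:
    - [0, 0, 0, 0, 0.2]
    - [0, 0, 0, 0, 0.2]
    - [0, 0, 0, 0, 0.2]
    - [0, 0, 0, 0, 0.2]
    - [0, 0, 0, 0, 0.2]
    - [0, 0, 0, 0, 0.2]
    - [0, 0, 0, 0, 0.2]

```text
time: 15.95
tool_pos: [0.5888, 0.2939, 0.0078]
ee_rot: [179.9, -0.1, 60.8]
contact_force: [-0.2, -0.8, 7.0]
finger_gap: 0.411
```

move_arm:
  steps:
    - [0, 0, 0.08, 0, 0.2]
    - [0, 0, 0.1, 0, 0.2]
    - [0, 0, 0.07, 0, 0.2]
    - [-0.037, -0.0986, 0, 0.0512, 0.2]
    - [-0.037, -0.0986, 0, 0.0512, 0.2]
    - [-0.037, -0.0986, 0, 0.0512, 0.2]
    - [-0.037, -0.0986, 0, 0.0512, 0.2]
    - [-0.037, -0.0986, 0, 0.0512, 0.2]
    - [0, 0, 0, 0, 0.2]
    - [0, 0, 0, 0, 0.2]

```text
time: 16.95
tool_pos: [0.5142, 0.0959, 0.1071]
ee_rot: [179.9, -0.0, 82.6]
contact_force: [0.4, -0.0, -0.2]
finger_gap: 0.409
```

```bash
python3 - <<'E'
from m import *
im=shot('side','s9.png'); cv2.imwrite('pics/s9z.png',cv2.resize(im['pixels'][160:280,270:430,::-1],None,fx=5,fy=5))
E
```

View pics/s9z.png

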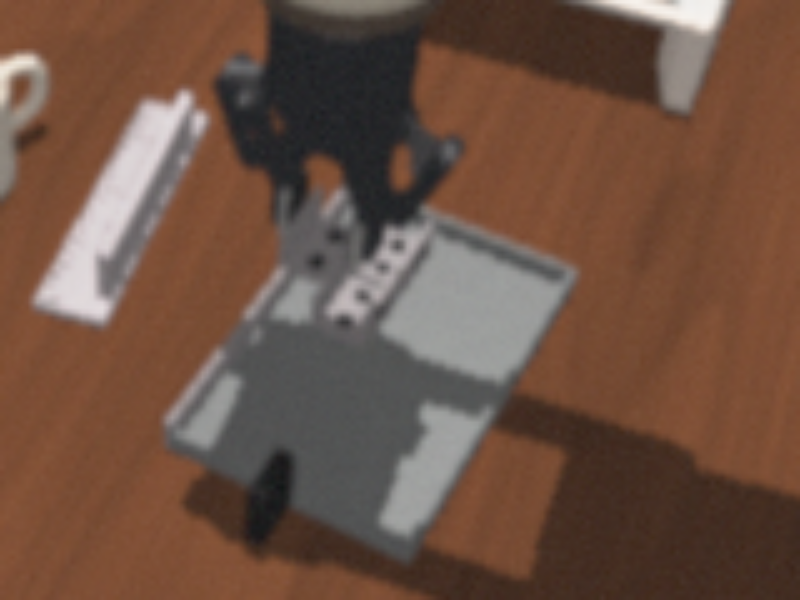

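move_arm:
  steps:
    - [0, 0, -0.1, 0, 0.2]
    - [0, 0, -0.08, 0, 0.2]
    - [0, 0, -0.04, 0, 0.2]
    - [0, 0, -0.02, 0, 0.2]
    - [0, 0, 0, 0, 0.2]
    - [0, 0, 0, 0, 0.2]

```text
time: 17.6
tool_pos: [0.5145, 0.0974, 0.0105]
ee_rot: [180.0, -0.0, 82.8]
contact_force: [-0.7, 0.2, -1.0]
finger_gap: 0.407
```

move_arm:
  steps:
    - [0, 0, 0, 0, 0.53]
    - [0, 0, 0, 0, 0.53]
    - [0, 0, 0, 0, 0.53]
    - [0, 0, 0.04, 0, 0.53]
    - [0, 0, 0.1, 0, 0.53]
    - [0, 0, 0.1, 0, 0.7]
    - [0, 0, 0, 0, 0.7]

```text
time: 18.3
tool_pos: [0.5162, 0.0966, 0.1114]
ee_rot: [179.6, -0.1, 82.8]
contact_force: [0.3, -0.3, -0.8]
finger_gap: 0.697
```

```bash
python3 - <<'E'
from m import *
im=shot('side','s10.png'); cv2.imwrite('pics/s10z.png',cv2.resize(im['pixels'][160:280,270:430,::-1],None,fx=5,fy=5))
im=shot('top','t10.png')
for r in clips(im): print(r)
E
```

```text
{'px': array([217.6, 208.9]), 'area': 186, 'blob': array([0.5292, 0.397 ]), 'nh': 2, 'mid': array([0.5273, 0.3967]), 'sep': 0.0221, 'yaw': 118.8}
```

View pics/s10z.png

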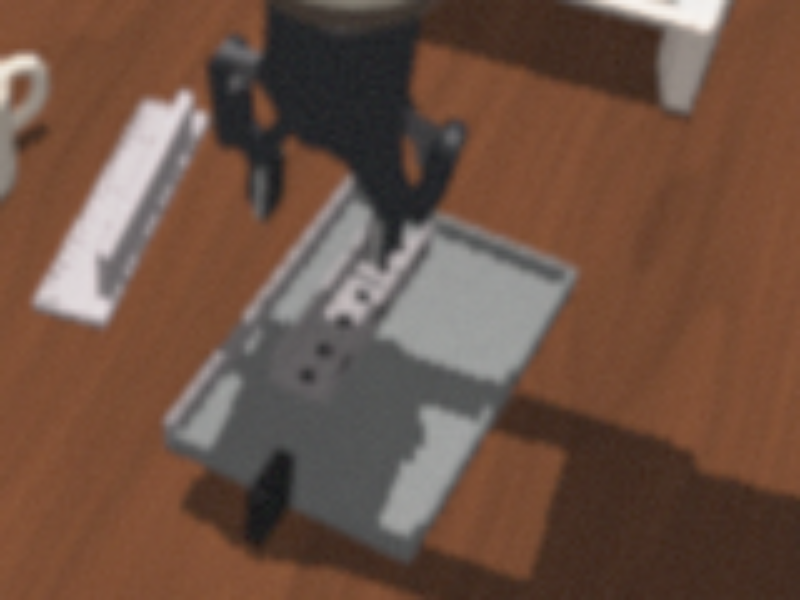

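move_arm:
  steps:
    - [0.0047, 0.1073, 0, 0.06, 0.8]
    - [0.0047, 0.1073, 0, 0.06, 0.8]
    - [0.0047, 0.1073, 0, 0.06, 0.8]
    - [0.0047, 0.1073, 0, 0.06, 0.8]
    - [0.0047, 0.1073, 0, 0.06, 0.8]
    - [0.0047, 0.1073, 0, 0.06, 0.8]
    - [0.0047, 0.1073, 0, 0.06, 0.8]
    - [0, 0, 0, 0, 0.8]

```text
time: 19.2
tool_pos: [0.5259, 0.401, 0.104]
ee_rot: [-179.9, -0.1, 119.3]
contact_force: [0.5, -1.6, -0.5]
finger_gap: 0.802
```

```bash
python3 - <<'E'
from m import *
im=shot('side','s11.png'); cv2.imwrite('pics/s11z.png',cv2.resize(im['pixels'][210:360,210:410,::-1],None,fx=4,fy=4))
print(bot.sense()['tool_pos'])
E
```

```text
[0.5260237  0.39874032 0.10394241]
```

View pics/s11z.png

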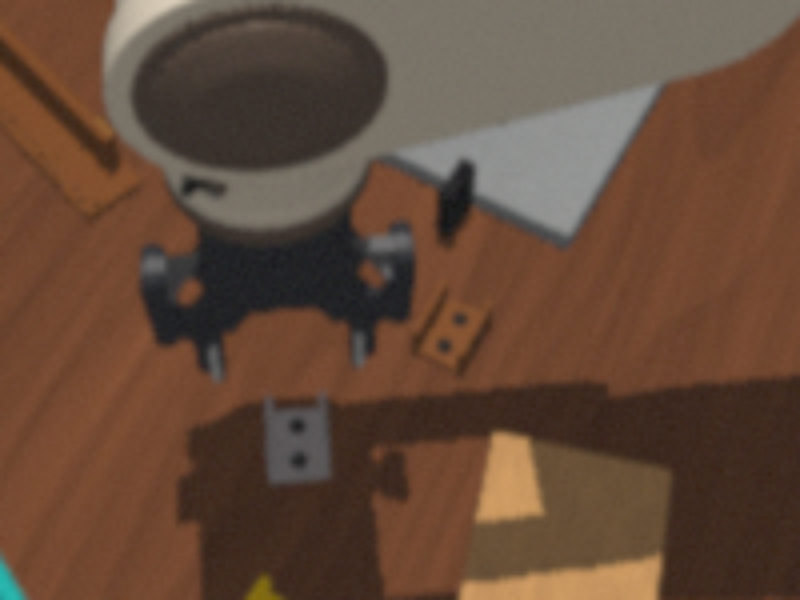

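```bash
python3 - <<'E'
from m import *
im=imaging.get_image('side')
a=ray(im,210+297.5/4,210+426/4,.004);b=ray(im,210+299/4,210+461/4,.004);print(a,b,(a+b)/2,np.degrees(np.arctan2(*(b-a)[[1,0]])))
print(bot.sense()['tool_pos'])
E
```

```text
[0.53214995 0.38859862 0.004     ] [0.52166192 0.40847476 0.004     ] [0.52690594 0.39853669 0.004     ] 117.81924288853371
[0.5262843  0.39731164 0.10424744]
```

Side view confirms the clip at (0.527, 0.398), under the tool. Descend and grip.

move_arm:
  steps:
    - [0, 0, -0.1, 0, 0.8]
    - [0, 0, -0.1, 0, 0.8]
    - [0, 0, -0.05, 0, 0.8]
    - [0, 0, 0, 0, 0.8]
    - [0, 0, 0, 0, 0.8]
    - [0, 0, 0, 0, 0.2]
    - [0, 0, 0, 0, 0.2]
    - [0, 0, 0, 0, 0.2]
    - [0, 0, 0, 0, 0.2]
    - [0, 0, 0, 0, 0.2]
    - [0, 0, 0, 0, 0.2]
    - [0, 0, 0, 0, 0.2]

```text
time: 20.5
tool_pos: [0.5278, 0.3972, 0.0077]
ee_rot: [179.9, 0.0, 118.9]
contact_force: [-1.0, -2.4, 7.3]
finger_gap: 0.412
```

move_arm:
  steps:
    - [0, 0, 0.08, 0, 0.2]
    - [0, 0, 0.1, 0, 0.2]
    - [0, 0, 0.07, 0, 0.2]
    - [-0.0029, -0.105, 0, -0.07, 0.2]
    - [-0.0029, -0.105, 0, -0.07, 0.2]
    - [-0.0029, -0.105, 0, -0.07, 0.2]
    - [-0.0029, -0.105, 0, -0.07, 0.2]
    - [-0.0029, -0.105, 0, -0.07, 0.2]
    - [-0.0029, -0.105, 0, -0.07, 0.2]
    - [0, 0, 0, 0, 0.2]
    - [0, 0, 0, 0, 0.2]

```text
time: 21.6
tool_pos: [0.5204, 0.1442, 0.1069]
ee_rot: [179.9, -0.0, 82.7]
contact_force: [-1.2, 0.6, -1.0]
finger_gap: 0.411
```

```bash
python3 - <<'E'
from m import *
im=shot('side','s12.png'); cv2.imwrite('pics/s12z.png',cv2.resize(im['pixels'][160:280,270:430,::-1],None,fx=5,fy=5))
E
```

```text
(no output)
```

View pics/s12z.png

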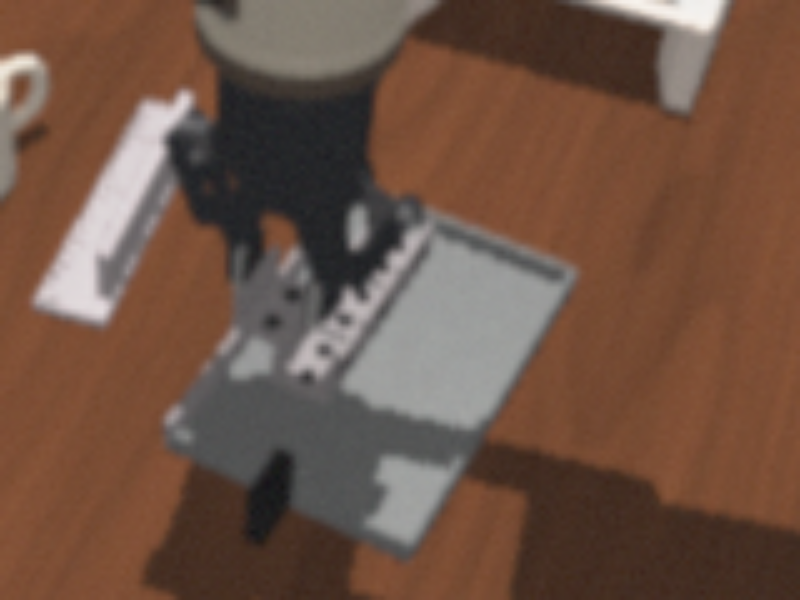

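move_arm:
  steps:
    - [0, 0, -0.1, 0, 0.2]
    - [0, 0, -0.08, 0, 0.2]
    - [0, 0, -0.04, 0, 0.2]
    - [0, 0, -0.02, 0, 0.2]
    - [0, 0, 0, 0, 0.2]
    - [0, 0, 0, 0, 0.2]

```text
time: 22.25
tool_pos: [0.5205, 0.1459, 0.0106]
ee_rot: [180.0, -0.0, 82.9]
contact_force: [0.0, 0.7, 0.2]
finger_gap: 0.409
```

move_arm:
  steps:
    - [0, 0, 0, 0, 0.53]
    - [0, 0, 0, 0, 0.53]
    - [0, 0, 0, 0, 0.53]
    - [0, 0, 0.04, 0, 0.53]
    - [0, 0, 0.1, 0, 0.53]
    - [0, 0, 0.1, 0, 0.7]
    - [0, 0.1, 0.05, 0, 0.7]
    - [0, 0.12, 0, 0, 0.7]
    - [0, 0.12, 0, 0, 0.7]
    - [0, 0.12, 0, 0, 0.7]
    - [0, 0, 0, 0, 0.7]

```text
time: 23.35
tool_pos: [0.5193, 0.3337, 0.1258]
ee_rot: [-180.0, -0.1, 83.0]
contact_force: [0.4, -0.2, -0.0]
finger_gap: 0.699
```

```bash
python3 - <<'E'
from m import *
print(bot.sense()['tool_pos'])
im=shot('top','t13.png'); cv2.imwrite('pics/t13z.png',cv2.resize(im['pixels'][140:260,270:430,::-1],None,fx=5,fy=5,interpolation=cv2.INTER_CUBIC))
E
```

```text
[0.51928819 0.33369735 0.12584803]
```

View pics/t13z.png

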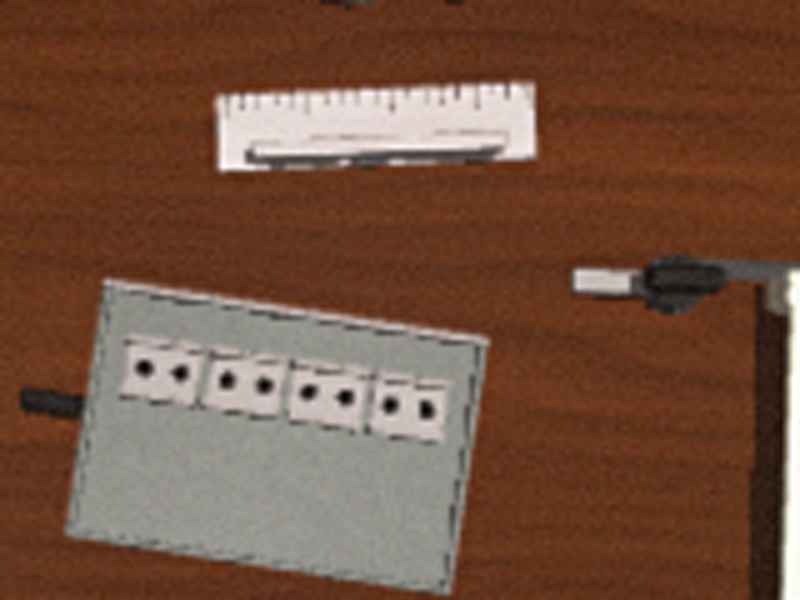

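```bash
python3 - <<'E'
from m import *
im=imaging.get_image('top')
R=lambda u,v,z: ray(im,270+u/5-.4,140+v/5-.4,z)
h=[R(*q,.007) for q in ((145,368),(181,373),(227,380),(264,385),(308,392),(346,397),(391,405),(427,409))]
T=np.array([.4813,.0757]);a=np.radians(-97.3);X=np.array([np.cos(a),np.sin(a)]);Y=np.array([-X[1],X[0]])
for i in range(0,8,2):
    m=(h[i]+h[i+1])[:2]/2; v=(h[i+1]-h[i]); print(m.round(4),((m-T)@X).round(4),((m-T)@Y).round(4),np.degrees(np.arctan2(v[1],v[0])).round(1))
v=h[7]-h[0];print('row',np.degrees(np.arctan2(v[1],v[0])))
c=[R(*q,.006) for q in ((213,96),(535,83),(537,158),(219,171))]
print(np.round(c,4),'ctr',np.mean(c,0)); 
for i,j in((0,1),(3,2)): v=c[j]-c[i];print(np.linalg.norm(v),np.degrees(np.arctan2(v[1],v[0])))
r=[R(*q,.041) for q in ((248,148),(505,135))];v=r[1]-r[0];print('rib top',r,np.linalg.norm(v),np.degrees(np.arctan2(v[1],v[0])))
f=[R(105,280,.022),R(489,340,.022)];l=[R(65,537,.016),R(452,594,.016)];print(f,l)
v=f[1]-f[0];print(np.degrees(np.arctan2(v[1],v[0])));v=l[1]-l[0];print(np.degrees(np.arctan2(v[1],v[0])),np.mean(f+l,0))
E
```

```text
[0.5207 0.1456] -0.0744 0.0302 -96.6
[0.5147 0.0963] -0.0247 0.0305 -96.4
[0.5087 0.0476] 0.0244 0.0307 -96.2
[ 0.5024 -0.0014] 0.0738 0.0307 -95.0
row -96.9498925807123
[[ 0.6864  0.12    0.006 ]
 [ 0.6988 -0.0735  0.006 ]
 [ 0.6534 -0.0754  0.006 ]
 [ 0.6412  0.1153  0.006 ]] ctr [0.66996233 0.02159907 0.006     ]
0.19386633313817378 -86.34081194098782
0.19103939693868469 -86.31976128305568
rib top [array([0.65116603, 0.09760593, 0.041     ]), array([ 0.66233573, -0.05301997,  0.041     ])] 0.15103947518212385 -85.758976212754
[array([0.57294977, 0.18062601, 0.022     ]), array([ 0.54265364, -0.0471797 ,  0.022     ])] [array([0.42096999, 0.20032902, 0.016     ]), array([ 0.39280348, -0.0284224 ,  0.016     ])]
-97.57537749539051
-97.01958396066446 [0.48234422 0.07633823 0.019     ]
```

move_arm:
  steps:
    - [0.0427, -0.0975, 0, 0.016, 0.5]
    - [0.0427, -0.0975, 0, 0.016, 0.5]
    - [0.0427, -0.0975, 0, 0.016, 0.5]
    - [0.0427, -0.0975, 0, 0.016, 0.5]
    - [0.0427, -0.0975, 0, 0.016, 0.5]
    - [0.0427, -0.0975, 0, 0.016, 0.5]
    - [0.0427, -0.0975, 0, 0.016, 0.5]
    - [0.0427, -0.0975, 0, 0.016, 0.5]
    - [0, 0, 0, 0, 0.5]
    - [0, 0, -0.1, 0, 0.5]
    - [0, 0, 0, 0, 0.5]

```text
time: 24.55
tool_pos: [0.6542, 0.0158, 0.0818]
ee_rot: [-179.6, -0.1, 93.7]
contact_force: [-1.4, 0.3, -0.2]
finger_gap: 0.5
```

```bash
python3 - <<'E'
from m import *
s=bot.sense();print(s['tool_pos'],s['ee_rot'])
im=shot('side','s14.png'); cv2.imwrite('pics/s14z.png',cv2.resize(im['pixels'][130:250,240:400,::-1],None,fx=5,fy=5))
E
```

```text
[0.65415099 0.01581159 0.08178346] [-1.79609342e+02 -5.86168513e-02  9.36746704e+01]
```

View pics/s14z.png

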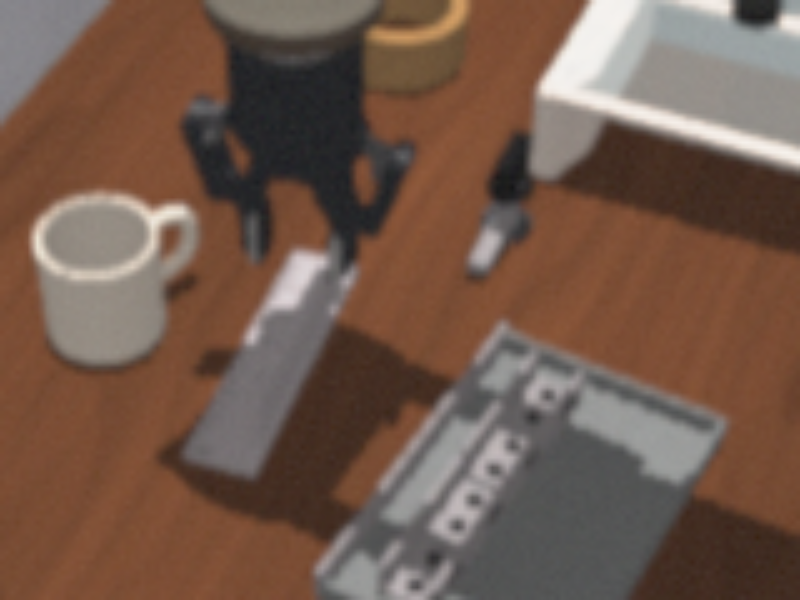

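move_arm:
  steps:
    - [0.005, 0.015, 0, 0.002, 0.5]
    - [0, 0, -0.08, 0, 0.5]
    - [0, 0, -0.06, 0, 0.5]
    - [0, 0, -0.03, 0, 0.5]
    - [0, 0, 0, 0, 0.5]
    - [0, 0, 0, 0, 0]
    - [0, 0, 0, 0, 0]
    - [0, 0, 0, 0, 0]
    - [0, 0, 0, 0, 0]
    - [0, 0, 0, 0, 0]
    - [0, 0, 0, 0, 0]
    - [0, 0, 0, 0, 0]
  force: 80

```text
time: 25.8
tool_pos: [0.6596, 0.023, 0.02]
ee_rot: [179.9, 0.0, 94.0]
contact_force: [-2.0, 1.5, 7.2]
finger_gap: 0.097
```

```bash
python3 - <<'E'
from m import *
s=bot.sense();print(s['tool_pos'],s['ee_rot'],s['finger_gap'],s['contact_force'])
im=shot('side','s15.png'); cv2.imwrite('pics/s15z.png',cv2.resize(im['pixels'][130:250,240:400,::-1],None,fx=5,fy=5))
E
```

```text
[0.65960077 0.02297675 0.01999543] [1.79864625e+02 1.54027979e-02 9.39573118e+01] 0.09696759742736305 [-1.96450915  1.47447001  7.22755762]
```

View pics/s15z.png

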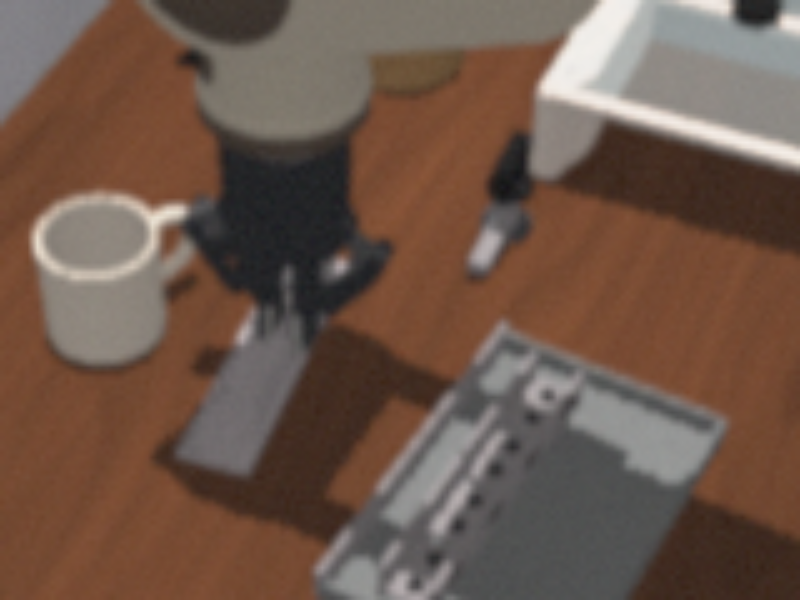

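move_arm:
  steps:
    - [0, 0, 0.04, 0, 0]
    - [0, 0, 0.08, 0, 0]
    - [0, 0, 0.06, 0, 0]
    - [0, 0, 0, 0, 0]
    - [-0.0862, 0.024, 0, -0.0217, 0]
    - [-0.0862, 0.024, 0, -0.0217, 0]
    - [-0.0862, 0.024, 0, -0.0217, 0]
    - [-0.0862, 0.024, 0, -0.0217, 0]
    - [-0.0862, 0.024, 0, -0.0217, 0]
    - [-0.0862, 0.024, 0, -0.0217, 0]
    - [0, 0, 0, 0, 0]
    - [0, 0, 0, 0, 0]

```text
time: 27.05
tool_pos: [0.4517, 0.0807, 0.0906]
ee_rot: [179.9, -0.0, 82.8]
contact_force: [1.0, -1.3, -3.3]
finger_gap: 0.1
```

```bash
python3 - <<'E'
from m import *
im=shot('side','s16.png'); cv2.imwrite('pics/s16z.png',cv2.resize(im['pixels'][140:290,260:460,::-1],None,fx=4,fy=4))
im=shot('top','t16.png'); cv2.imwrite('pics/t16z.png',cv2.resize(im['pixels'][140:260,270:430,::-1],None,fx=5,fy=5))
s=bot.sense();print(s['tool_pos'],s['ee_rot'],s['finger_gap'],s['contact_force'])
E
```

```text
[0.45248816 0.08038877 0.09034825] [ 1.79969896e+02 -3.58773224e-04  8.27699690e+01] 0.09815758398177277 [ 0.26089904  0.03621793 -2.98019141]
```

View pics/s16z.png

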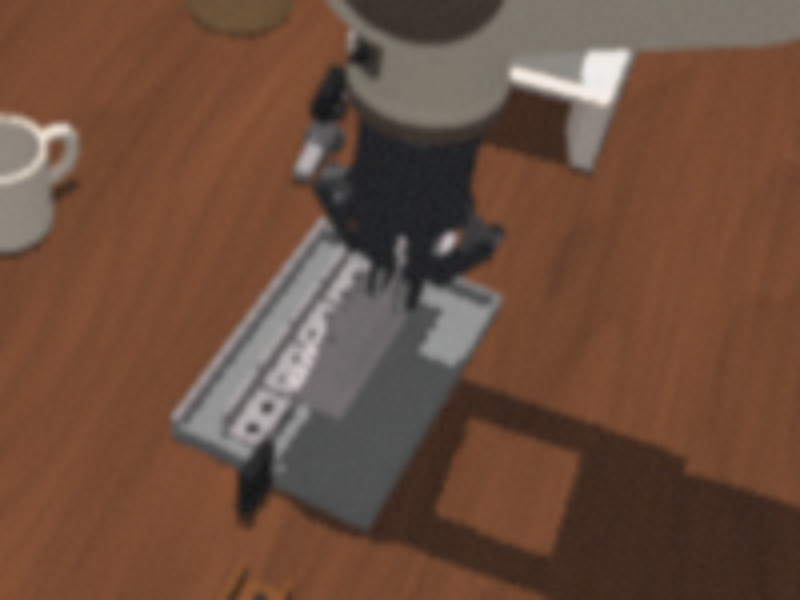

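View pics/t16z.png

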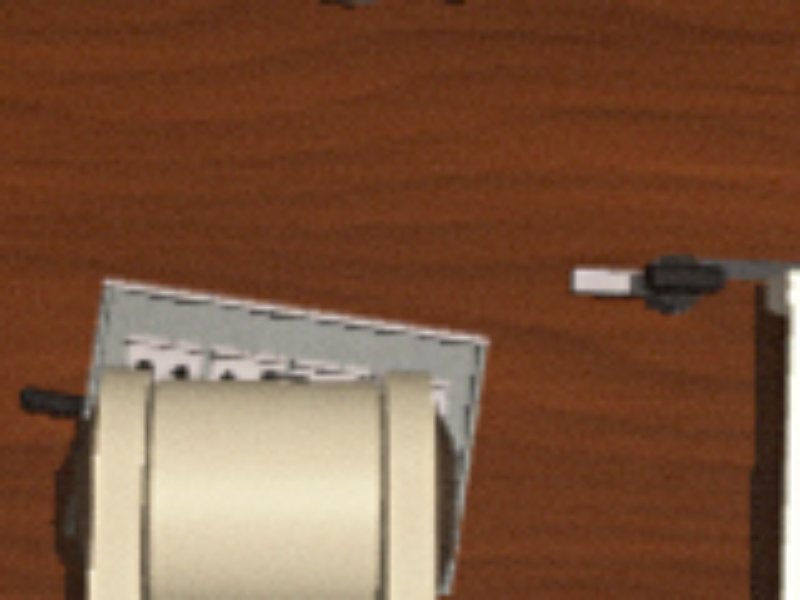

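move_arm:
  steps:
    - [-0.004, 0, -0.05, 0, 0]
    - [0, 0, -0.05, 0, 0]
    - [0, 0, -0.03, 0, 0]
    - [0, 0, -0.02, 0, 0]
    - [0, 0, -0.01, 0, 0]
    - [0, 0, 0, 0, 0]

```text
time: 27.75
tool_pos: [0.4504, 0.0805, 0.0259]
ee_rot: [-180.0, 0.0, 82.8]
contact_force: [-0.4, 0.3, -3.1]
finger_gap: 0.098
```

```bash
python3 - <<'E'
from m import *
im=shot('side','s17.png'); cv2.imwrite('pics/s17z.png',cv2.resize(im['pixels'][170:290,290:450,::-1],None,fx=5,fy=5))
s=bot.sense();print(s['tool_pos'],s['ee_rot'],s['finger_gap'],s['contact_force'])
E
```

```text
[0.45059309 0.08051357 0.02637575] [ 1.79990201e+02 -1.90069928e-03  8.27637492e+01] 0.09692304134187725 [-0.5482366  -0.72693143 -2.32478772]
```

View pics/s17z.png

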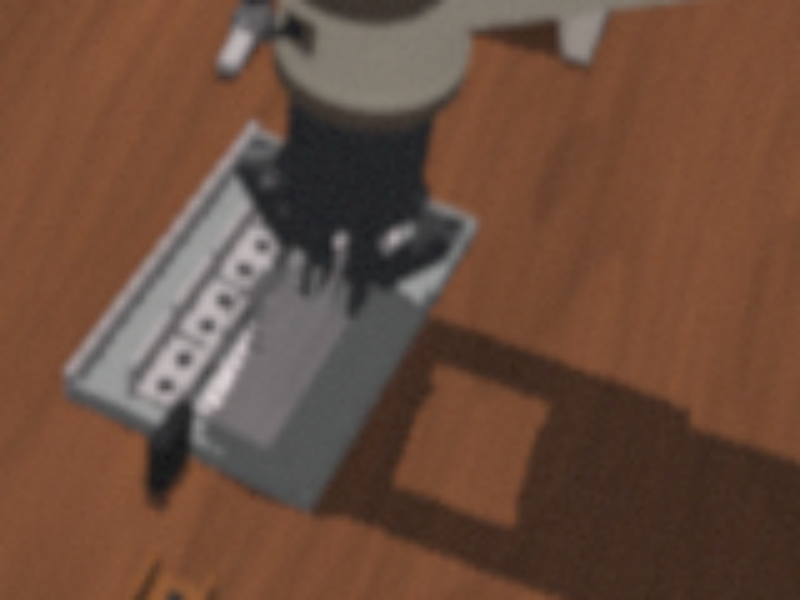

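move_arm:
  steps:
    - [0, 0, -0.004, 0, 0]
    - [0, 0, -0.003, 0, 0]
    - [0, 0, 0, 0, 0]

```text
time: 28.1
tool_pos: [0.4503, 0.0806, 0.0234]
ee_rot: [180.0, -0.0, 82.8]
contact_force: [0.7, 0.5, -3.3]
finger_gap: 0.096
```

move_arm:
  steps:
    - [0, 0, -0.002, 0, 0]
    - [0, 0, -0.002, 0, 0]
    - [0, 0, 0, 0, 0]

```text
time: 28.4
tool_pos: [0.4504, 0.0806, 0.0229]
ee_rot: [180.0, 0.0, 82.8]
contact_force: [-12.0, -0.9, 23.8]
finger_gap: 0.094
```

move_arm:
  steps:
    - [0, 0, 0.002, 0, 0]
    - [0, 0, 0, 0, 0]
    - [0.0099, -0.0013, 0, 0, 0]
    - [0.0099, -0.0013, 0, 0, 0]
    - [0.0099, -0.0013, 0, 0, 0]
    - [0.0099, -0.0013, 0, 0, 0]
    - [0, 0, 0, 0, 0]

```text
time: 29.1
tool_pos: [0.466, 0.0786, 0.0229]
ee_rot: [-179.9, -0.0, 82.8]
contact_force: [-8.2, 0.9, 13.9]
finger_gap: 0.098
```

move_arm:
  steps:
    - [0, 0, 0.001, 0, 0]
    - [0.0099, -0.0013, 0, 0, 0]
    - [0.0099, -0.0013, 0, 0, 0]
    - [0, 0, 0, 0, 0]

```text
time: 29.5
tool_pos: [0.4742, 0.0775, 0.023]
ee_rot: [-180.0, -0.0, 82.8]
contact_force: [-2.9, 0.9, 3.5]
finger_gap: 0.094
```

```bash
python3 - <<'E'
from m import *
im=shot('side','s18.png'); cv2.imwrite('pics/s18z.png',cv2.resize(im['pixels'][170:290,290:450,::-1],None,fx=5,fy=5))
im=shot('top','t18.png'); cv2.imwrite('pics/t18z.png',cv2.resize(im['pixels'][140:260,270:430,::-1],None,fx=5,fy=5,interpolation=cv2.INTER_CUBIC))
E
```

```text
(no output)
```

View pics/s18z.png

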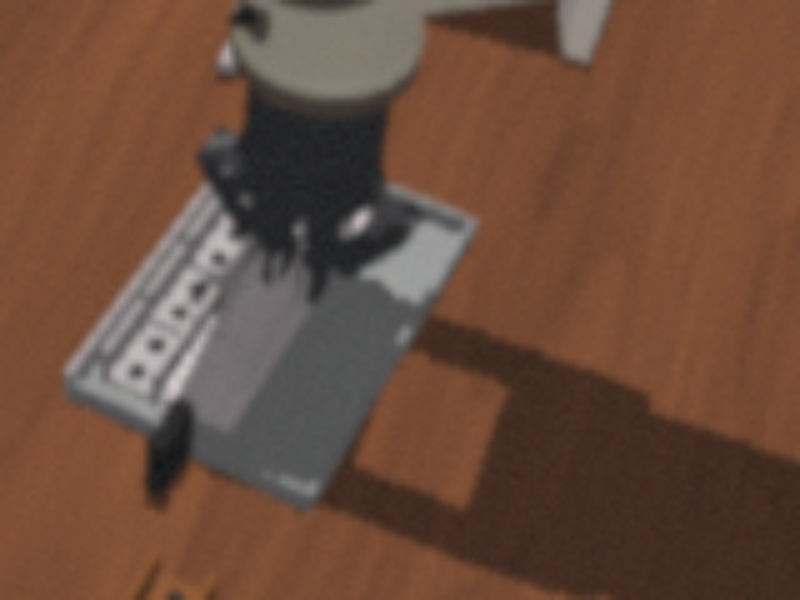

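View pics/t18z.png

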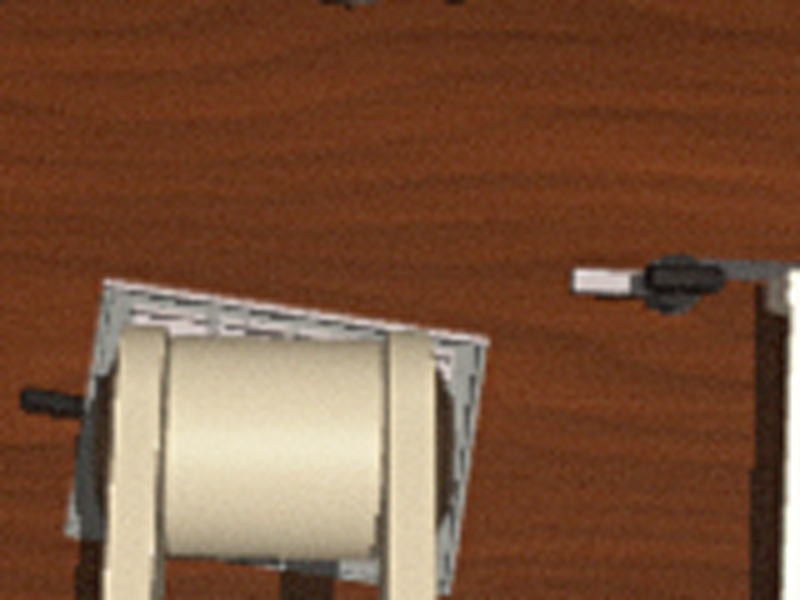

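move_arm:
  steps:
    - [0.005, -0.0006, 0, 0, 0]
    - [0.005, -0.0006, 0, 0, 0]
    - [0, 0, 0, 0, 0]

```text
time: 29.9
tool_pos: [0.4777, 0.077, 0.023]
ee_rot: [-179.9, 0.0, 82.8]
contact_force: [-7.1, 1.3, 8.1]
finger_gap: 0.097
```

move_arm:
  steps:
    - [0.0025, -0.0003, 0, 0, 0]
    - [0.0025, -0.0003, 0, 0, 0]
    - [0, 0, 0, 0, 0]

```text
time: 30.2
tool_pos: [0.4795, 0.0768, 0.0229]
ee_rot: [-179.9, 0.0, 82.8]
contact_force: [-9.7, 1.9, 9.6]
finger_gap: 0.095
```

```bash
python3 - <<'E'
from m import *
im=shot('side','s19.png'); cv2.imwrite('pics/s19z.png',cv2.resize(im['pixels'][170:290,290:450,::-1],None,fx=5,fy=5))
im=shot('top','t19.png'); cv2.imwrite('pics/t19z.png',cv2.resize(im['pixels'][180:230,280:380,::-1],None,fx=8,fy=8,interpolation=cv2.INTER_CUBIC))
E
```

```text
(no output)
```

View pics/s19z.png

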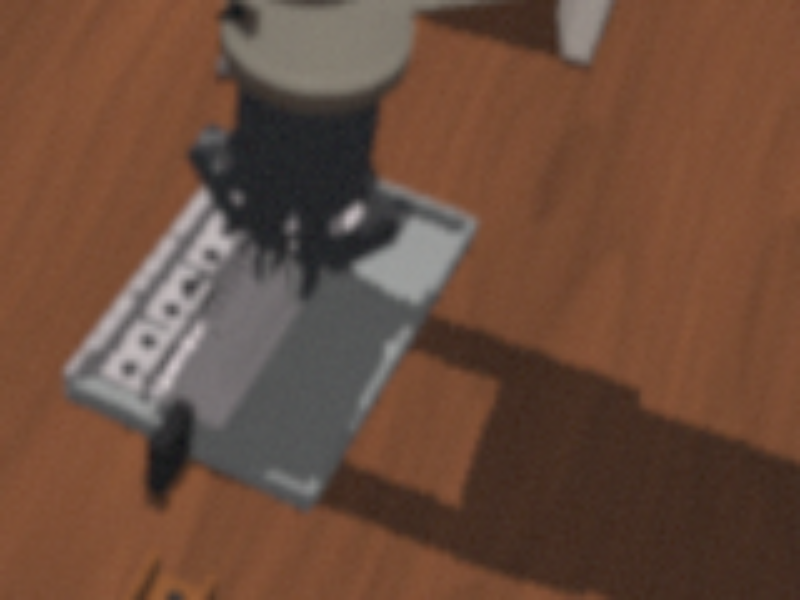

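View pics/t19z.png

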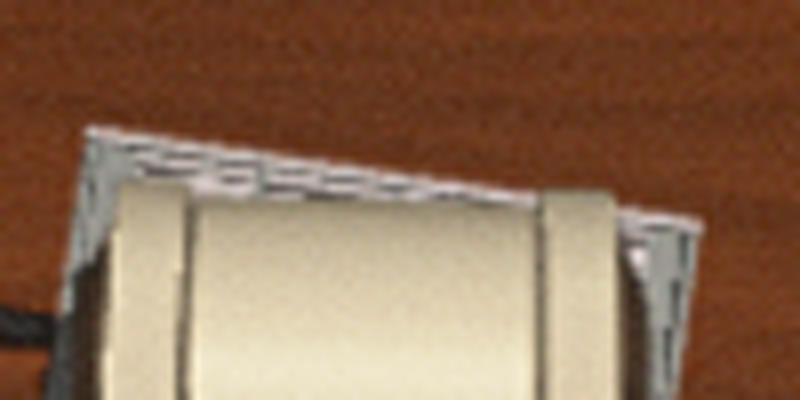

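move_arm:
  steps:
    - [0.0025, -0.0003, 0, 0, 0]
    - [0.0025, -0.0003, 0, 0, 0]
    - [0.0025, -0.0003, 0, 0, 0]
    - [0, 0, 0, 0, 0]

```text
time: 30.7
tool_pos: [0.4819, 0.0766, 0.023]
ee_rot: [-179.8, -0.0, 82.8]
contact_force: [-15.0, 2.4, 15.5]
finger_gap: 0.099
```

```bash
python3 - <<'E'
from m import *
im=shot('side','s20.png'); cv2.imwrite('pics/s20z.png',cv2.resize(im['pixels'][170:290,290:450,::-1],None,fx=5,fy=5))
im=shot('top','t20.png'); cv2.imwrite('pics/t20z.png',cv2.resize(im['pixels'][180:230,280:380,::-1],None,fx=8,fy=8,interpolation=cv2.INTER_CUBIC))
E
```

```text
(no output)
```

View pics/t20z.png

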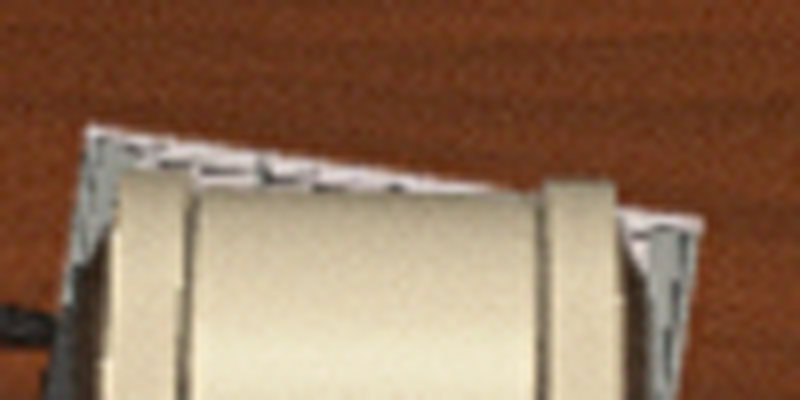

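move_arm:
  steps:
    - [0, 0, 0.0012, 0, 0]
    - [0.0025, -0.0003, 0, 0, 0]
    - [0.0025, -0.0003, 0, 0, 0]
    - [0.0025, -0.0003, 0, 0, 0]
    - [0, 0, 0, 0, 0]

```text
time: 31.3
tool_pos: [0.4852, 0.0761, 0.0231]
ee_rot: [-179.9, 0.0, 82.8]
contact_force: [-8.2, 2.3, 4.4]
finger_gap: 0.098
```

```bash
python3 - <<'E'
from m import *
im=shot('side','s21.png'); cv2.imwrite('pics/s21z.png',cv2.resize(im['pixels'][170:290,290:450,::-1],None,fx=5,fy=5))
im=shot('top','t21.png'); cv2.imwrite('pics/t21z.png',cv2.resize(im['pixels'][180:230,280:380,::-1],None,fx=8,fy=8,interpolation=cv2.INTER_CUBIC))
E
```

```text
(no output)
```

View pics/t21z.png

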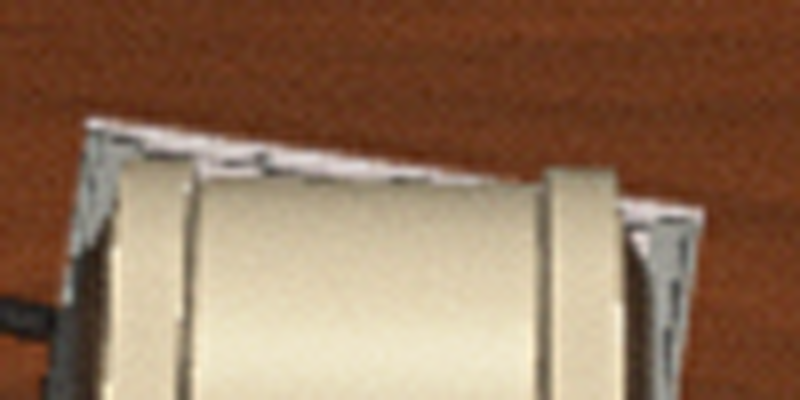

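View pics/s21z.png

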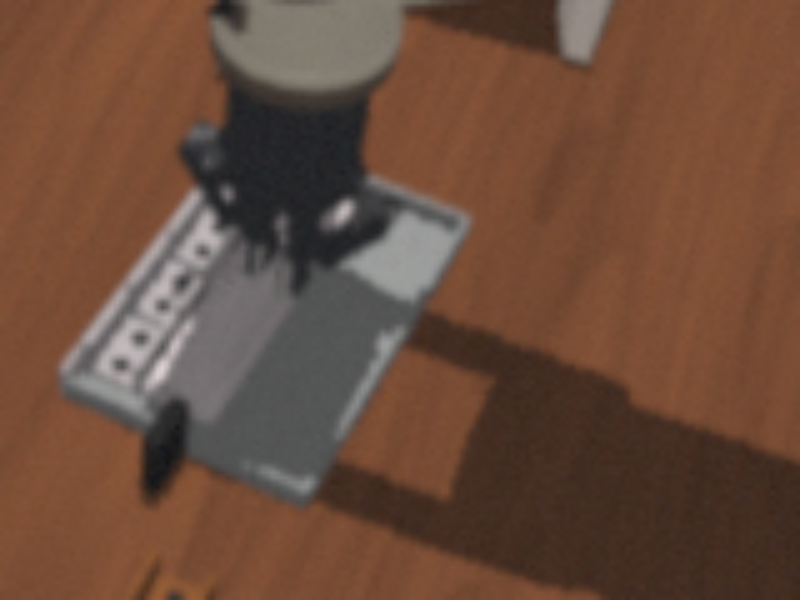

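move_arm:
  steps:
    - [0, 0, 0, 0, 0.35]
    - [0, 0, 0, 0, 0.35]
    - [0, 0, 0, 0, 0.35]
    - [0, 0, 0.06, 0, 0.35]
    - [0, 0, 0.1, 0, 0.35]
    - [0, 0, 0.1, 0, 0.5]
    - [0, 0.12, 0, 0, 0.5]
    - [0, 0.12, 0, 0, 0.5]
    - [0, 0.12, 0, 0, 0.5]
    - [0, 0.12, 0, 0, 0.5]
    - [0, 0.12, 0, 0, 0.5]
    - [0, 0, 0, 0, 0.5]

```text
time: 32.6
tool_pos: [0.4854, 0.3206, 0.127]
ee_rot: [-180.0, -0.1, 83.0]
contact_force: [0.2, -0.4, 0.7]
finger_gap: 0.502
```

```bash
python3 - <<'E'
from m import *
print(bot.sense()['tool_pos'],bot.sense()['ee_rot'])
im=shot('side','s22.png'); cv2.imwrite('pics/s22z.png',cv2.resize(im['pixels'][170:290,290:450,::-1],None,fx=5,fy=5,interpolation=cv2.INTER_CUBIC))
im=shot('top','t22.png'); cv2.imwrite('pics/t22z.png',cv2.resize(im['pixels'][188:263,270:370,::-1],None,fx=8,fy=8,interpolation=cv2.INTER_CUBIC))
E
```

```text
[0.4853565  0.32063743 0.12701687] [-1.79985193e+02 -6.87341879e-02  8.29896846e+01]
```

View pics/t22z.png

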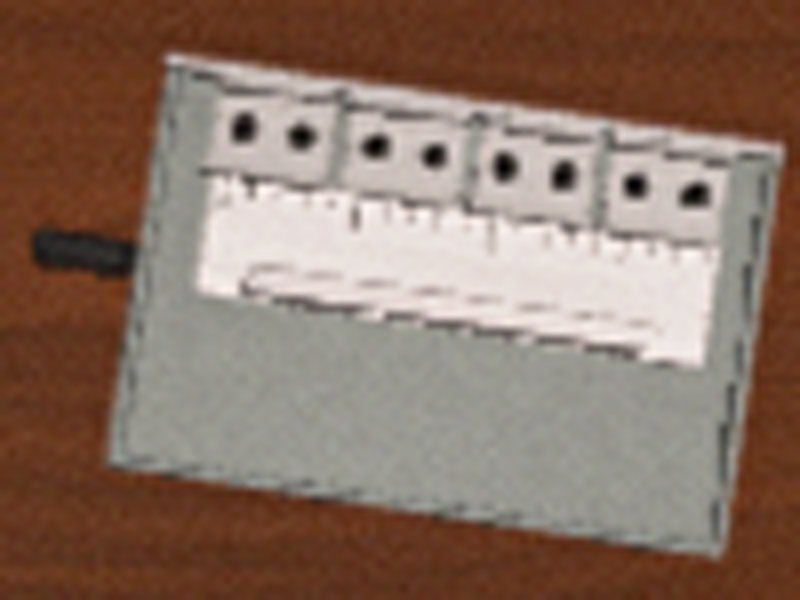

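View pics/s22z.png

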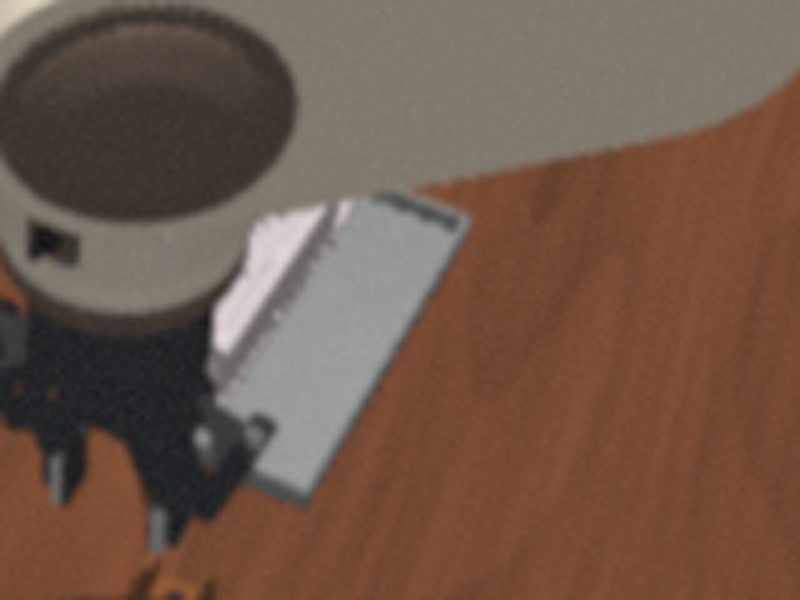

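```bash
cat > pose.py <<'E'
from m import *
def frame(im,f,l):
    """fence outer corners (z22) [-x,+x], low wall outer corners(z16)"""
    F=[ray(im,*q,.022)[:2] for q in f];L=[ray(im,*q,.016)[:2] for q in l]
    print('len',[np.linalg.norm(a-b).round(4) for a,b in((F[0],F[1]),(L[0],L[1]),(F[0],L[0]),(F[1],L[1]))])
    v=(F[1]-F[0])+(L[1]-L[0]); a=np.arctan2(v[1],v[0]); print([np.degrees(np.arctan2(*(w[::-1]))).round(2) for w in (F[1]-F[0],L[1]-L[0])])
    return np.mean(F+L,0),a
def rel(T,a,p):
    c,s=np.cos(a),np.sin(a);d=np.asarray(p)[:2]-T;return np.array([c*d[0]+s*d[1],-s*d[0]+c*d[1]])
E
python3 - <<'E'
from pose import *
im=imaging.get_image('top')
Z=lambda u,v:(270+(u+.5)/8-.5,188+(v+.5)/8-.5)
T,a=frame(im,[Z(166,56),Z(783,147)],[Z(108,464),Z(722,554)]);print(T,np.degrees(a))
h=[(243,129),(302,137),(376,147),(433,155),(505,169),(564,176),(635,186),(695,195)]
P=[ray(im,*Z(*q),.007) for q in h]
for i in range(0,8,2): v=P[i+1]-P[i];print(rel(T,a,(P[i]+P[i+1])/2).round(4),(np.degrees(np.arctan2(v[1],v[0]))-np.degrees(a)).round(1))
for n,q,z in (('bl',(197,293),.009),('br',(706,366),.009),('fl',(206,177),.009),('fr',(718,246),.009)): print(n,rel(T,a,ray(im,*Z(*q),z)).round(4))
for n,q in (('h tip',(33,248)),('h mid end',(133,258))): print(n,ray(im,*Z(*q),.05).round(4),rel(T,a,ray(im,*Z(*q),.05)).round(4))
c,s=np.cos(a),np.sin(a); print('handle',T+np.array([[c,-s],[s,c]])@[-.133,0])
E
```

```text
len [np.float64(0.2305), np.float64(0.2286), np.float64(0.1518), np.float64(0.1514)]
[np.float64(-97.09), np.float64(-96.98)]
[0.48655736 0.07641525] -97.03367481396198
[-0.0729  0.0541] 0.6
[-0.0232  0.0546] 0.4
[0.0259 0.0537] 1.6
[0.075  0.0542] -0.2
bl [-0.0917 -0.0089]
br [ 0.0992 -0.0082]
fl [-0.0948  0.0342]
fr [0.0974 0.0365]
h tip [0.5033 0.2257 0.05  ] [-0.1502 -0.0017]
h mid end [0.5005 0.1894 0.05  ] [-0.1138 -0.    ]
handle [0.50284356 0.20841434]
```

```bash
python3 - <<'E'
from pose import *
im=imaging.get_image('top'); c=im['pixels'][185:285,393:493,::-1]; cv2.imwrite('pics/m1.png',cv2.resize(c,None,fx=6,fy=6,interpolation=cv2.INTER_CUBIC))
c=im['pixels'][185:285,440:540,::-1]; cv2.imwrite('pics/m2.png',cv2.resize(c,None,fx=6,fy=6,interpolation=cv2.INTER_CUBIC))
E
```

```text
(no output)
```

View pics/m1.png

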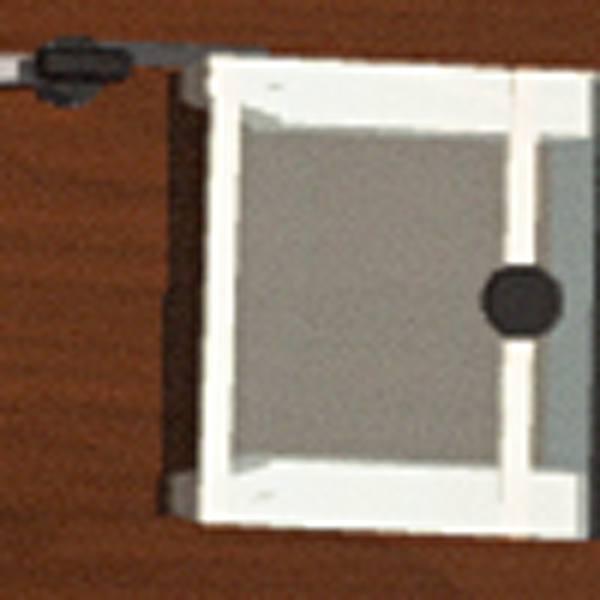

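View pics/m2.png

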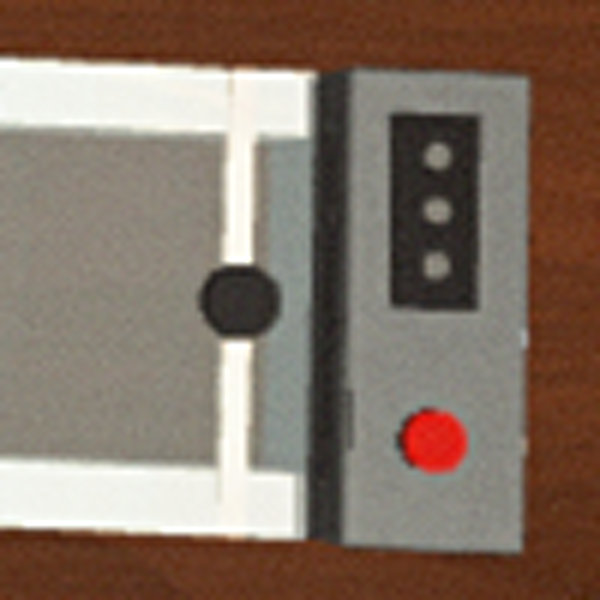

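move_arm:
  steps:
    - [0.0145, -0.092, 0, 0, 0.5]
    - [0.0145, -0.092, 0, 0, 0.5]
    - [0.0145, -0.092, 0, 0, 0.5]
    - [0, 0, -0.09, 0, 0.5]
    - [0, 0, -0.09, 0, 0.5]
    - [0, 0, -0.06, 0, 0.5]
    - [0, 0, 0, 0, 0.5]

```text
time: 33.5
tool_pos: [0.5018, 0.2038, 0.0287]
ee_rot: [-179.7, 0.1, 82.6]
contact_force: [0.3, -0.0, 0.6]
finger_gap: 0.5
```

```bash
python3 - <<'E'
from pose import *
print(bot.sense()['tool_pos'])
im=imaging.get_image('top')
Z=lambda u,v:(393+(u+.5)/6-.5,185+(v+.5)/6-.5)
Z2=lambda u,v:(440+(u+.5)/6-.5,185+(v+.5)/6-.5)
A=[ray(im,*Z(*q),.070) for q in((209,54),(595,72),(588,540),(198,521))]
print(np.round(A,4))
an=lambda v:np.degrees(np.arctan2(v[1],v[0])).round(2)
print('side yaws',an(A[1]-A[0]),an(A[2]-A[3]),'front',an(A[0]-A[3])-90, 'back',an(A[1]-A[2])-90,'w',np.linalg.norm(A[0]-A[3]),np.linalg.norm(A[1]-A[2]))
B=[ray(im,*Z2(*q),.120) for q in((350,67),(529,74),(522,552),(342,543))]
print(np.round(B,4)); print(an(B[1]-B[0]),an(B[2]-B[3]),an(B[0]-B[3])-90,an(B[1]-B[2])-90,'w',np.linalg.norm(B[0]-B[3]),np.linalg.norm(B[1]-B[2]))
k=ray(im,*Z(82,62),.067);print('knob',k)
print('mid front',(A[0]+A[3])/2,'mid back',(A[1]+A[2])/2,'hous',(B[0]+B[3])/2,(B[1]+B[2])/2)
E
```

```text
[0.50184924 0.20376547 0.0286812 ]
[[ 0.5844 -0.2148  0.07  ]
 [ 0.5801 -0.3993  0.07  ]
 [ 0.3584 -0.3957  0.07  ]
 [ 0.3631 -0.2114  0.07  ]]
side yaws -91.36 -91.46 front -90.87 back -90.92 w 0.22142068102546217 0.2217514373232785
[[ 0.579  -0.4003  0.12  ]
 [ 0.5776 -0.4829  0.12  ]
 [ 0.3589 -0.4783  0.12  ]
 [ 0.3611 -0.3962  0.12  ]]
-90.92 -91.53 -91.08 -91.21 w 0.21789802408519215 0.21877159821970793
knob [ 0.5794443  -0.15458804  0.067     ]
mid front [ 0.4737513  -0.21308565  0.07      ] mid back [ 0.46921775 -0.39748848  0.07      ] hous [ 0.47002216 -0.39824384  0.12      ] [ 0.46825646 -0.48062485  0.12      ]
```

move_arm:
  steps:
    - [0.002, 0.011, 0, 0.003, 0.5]
    - [0, 0, -0.025, 0, 0.5]
    - [0, 0, 0, 0, 0.5]
    - [0, 0, 0, 0, 0]
    - [0, 0, 0, 0, 0]
    - [0, 0, 0, 0, 0]
    - [0, 0, 0, 0, 0]
    - [0, 0, 0, 0, 0]
    - [0, 0, 0, 0, 0]
    - [0, 0, 0, 0, 0]

```text
time: 34.55
tool_pos: [0.5043, 0.2101, 0.0219]
ee_rot: [180.0, -0.0, 83.0]
contact_force: [-3.1, -0.4, 6.0]
finger_gap: 0.126
```

```bash
python3 - <<'E'
from pose import *
s=bot.sense();print(s['tool_pos'],s['ee_rot'],s['finger_gap'],s['contact_force'])
im=shot('top','t23.png'); cv2.imwrite('pics/t23z.png',cv2.resize(im['pixels'][188:263,270:370,::-1],None,fx=8,fy=8,interpolation=cv2.INTER_CUBIC))
E
```

```text
[0.50431711 0.21011051 0.02187596] [ 1.79989777e+02 -1.98116798e-02  8.30074635e+01] 0.12585514930221026 [-3.11045065 -0.42130582  5.9958393 ]
```

View pics/t23z.png

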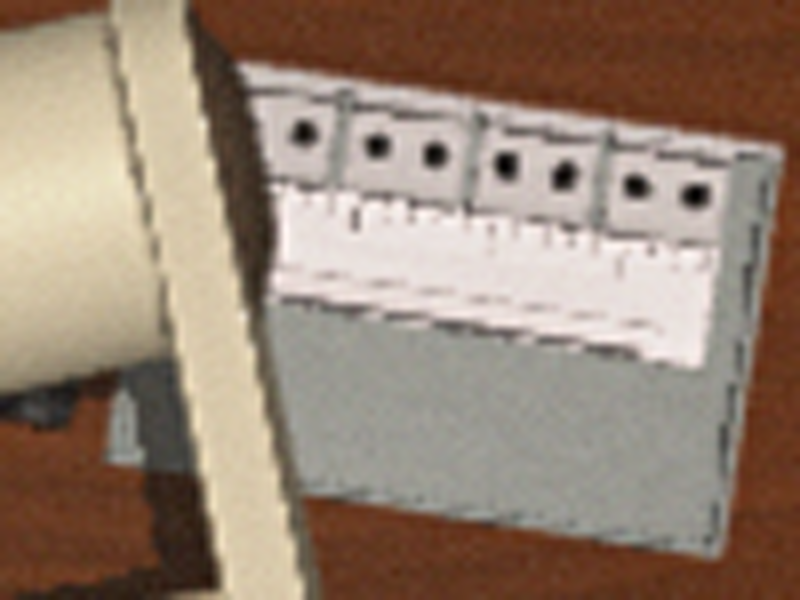

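move_arm:
  steps:
    - [-0.0047, -0.0042, 0, 0.0057, 0]
    - [-0.0047, -0.0042, 0, 0.0057, 0]
    - [-0.0047, -0.0042, 0, 0.0057, 0]
    - [-0.0047, -0.0042, 0, 0.0057, 0]
    - [-0.0047, -0.0042, 0, 0.0057, 0]
    - [-0.0047, -0.0042, 0, 0.0057, 0]
    - [-0.0047, -0.0042, 0, 0.0057, 0]
    - [-0.0047, -0.0042, 0, 0.0057, 0]
    - [-0.0047, -0.0042, 0, 0.0057, 0]
    - [-0.0047, -0.0042, 0, 0.0057, 0]
    - [-0.0047, -0.0042, 0, 0.0057, 0]
    - [-0.0047, -0.0042, 0, 0.0057, 0]

```text
time: 35.8
tool_pos: [0.4822, 0.1903, 0.0219]
ee_rot: [179.9, -0.1, 88.9]
contact_force: [2.5, 6.6, 2.2]
finger_gap: 0.127
```

```bash
python3 - <<'E'
from pose import *
s=bot.sense();print(s['tool_pos'],s['ee_rot'],s['finger_gap'],s['contact_force'])
im=shot('top','t24.png'); cv2.imwrite('pics/t24z.png',cv2.resize(im['pixels'][188:263,280:380,::-1],None,fx=8,fy=8,interpolation=cv2.INTER_CUBIC))
E
```

```text
[0.48217705 0.19032733 0.02187943] [ 1.79909786e+02 -7.03819412e-02  8.89469735e+01] 0.12664080555337484 [2.47535252 6.58888886 2.20120977]
```

View pics/t24z.png

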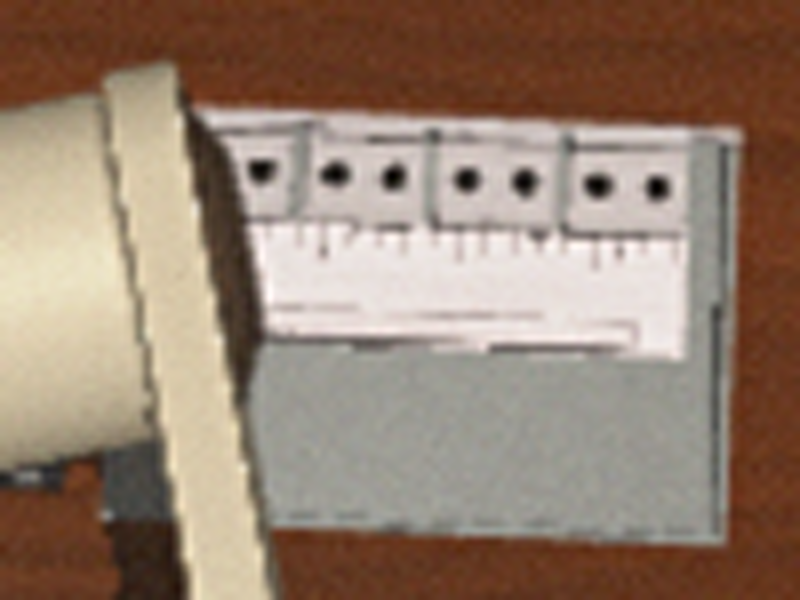

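```bash
python3 - <<'E'
from pose import *
im=imaging.get_image('top')
Z=lambda u,v:(280+(u+.5)/8-.5,188+(v+.5)/8-.5)
M=np.array([.4738,-.2131]);a=np.radians(-91.15)
fc=ray(im,*Z(743,128),.022);lc=ray(im,*Z(725,545),.016);fl=ray(im,*Z(210,104),.022);ll=ray(im,*Z(290,528),.016)
an=lambda v:np.degrees(np.arctan2(v[1],v[0])).round(2)
print('width',np.linalg.norm((fc-lc)[:2]),'front',an(fc-lc)-90,'fence',an(fc-fl),'low',an(lc-ll))
print(rel(M,a,fc),rel(M,a,lc),rel(M,a,bot.sense()['tool_pos']))
h=[ray(im,*Z(*q),.007) for q in((336,175),(658,187))];print('row',an(h[1]-h[0]))
b=[ray(im,*Z(*q),.009) for q in((262,341),(686,358))];print('blade back',an(b[1]-b[0]))
E
```

```text
width 0.15355752679727144 front -91.34 fence -91.26 low -90.91
[-0.15283264  0.07808746] [-0.15333792 -0.07546923] [-4.03319996e-01  5.11830543e-05]
row -90.82
blade back -90.98
```

move_arm:
  steps:
    - [-0.0005, -0.01, 0, 0, 0]
    - [-0.0006, -0.018, 0, 0, 0]
    - [-0.0007, -0.025, 0, 0, 0]
    - [-0.0007, -0.025, 0, 0, 0]
    - [-0.0007, -0.025, 0, 0, 0]
    - [-0.0007, -0.025, 0, 0, 0]
    - [-0.0007, -0.025, 0, 0, 0]
    - [-0.0007, -0.025, 0, 0, 0]
    - [-0.0007, -0.025, 0, 0, 0]
    - [-0.0007, -0.025, 0, 0, 0]
    - [-0.0006, -0.018, 0, 0, 0]
    - [-0.0005, -0.01, 0, 0, 0]

```text
time: 37.1
tool_pos: [0.4789, 0.0876, 0.0219]
ee_rot: [179.9, -0.1, 88.9]
contact_force: [0.7, 9.4, 5.2]
finger_gap: 0.124
```

```bash
python3 - <<'E'
from pose import *
s=bot.sense();print(s['tool_pos'],s['ee_rot'],s['finger_gap'],s['contact_force'])
im=shot('top','t25.png'); cv2.imwrite('pics/t25z.png',cv2.resize(im['pixels'][188:263,330:430,::-1],None,fx=8,fy=8,interpolation=cv2.INTER_CUBIC))
E
```

```text
[0.47891531 0.08759505 0.0218508 ] [ 1.79941944e+02 -7.19931647e-02  8.88943178e+01] 0.12423003352433112 [0.71473391 9.41024973 5.16632747]
```

View pics/t25z.png

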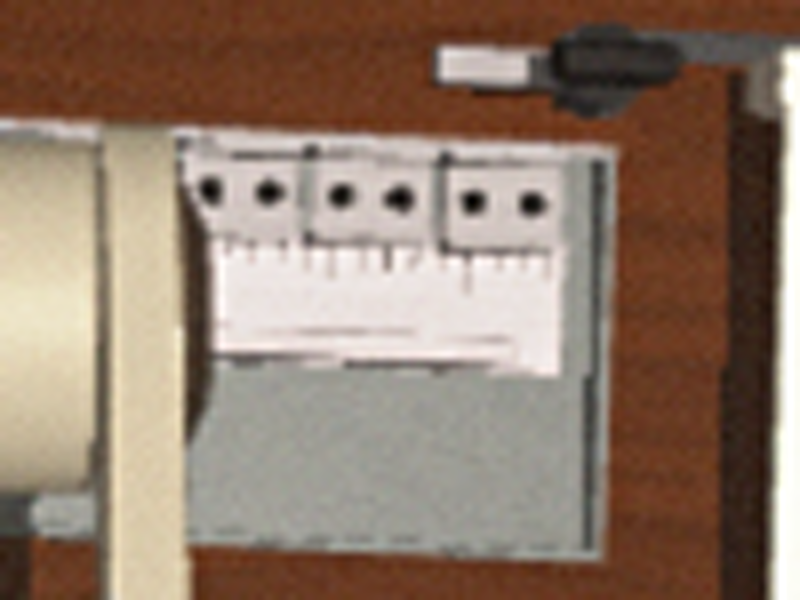

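move_arm:
  steps:
    - [-0.0003, -0.01, 0, 0, 0]
    - [-0.0005, -0.018, 0, 0, 0]
    - [-0.0005, -0.025, 0, 0, 0]
    - [-0.0005, -0.025, 0, 0, 0]
    - [-0.0005, -0.025, 0, 0, 0]
    - [-0.0005, -0.025, 0, 0, 0]
    - [-0.0005, -0.025, 0, 0, 0]
    - [-0.0005, -0.025, 0, 0, 0]
    - [-0.0005, -0.025, 0, 0, 0]
    - [-0.0005, -0.02, 0, 0, 0]
    - [-0.0004, -0.015, 0, 0, 0]
    - [-0.0003, -0.01, 0, 0, 0]

```text
time: 38.35
tool_pos: [0.4766, -0.0114, 0.0218]
ee_rot: [180.0, -0.1, 88.9]
contact_force: [-0.3, 11.3, 7.5]
finger_gap: 0.123
```

```bash
python3 - <<'E'
from pose import *
s=bot.sense();print(s['tool_pos'],s['ee_rot'],s['finger_gap'],s['contact_force'],rel(np.array([.4738,-.2131]),np.radians(-91.15),s['tool_pos']))
im=shot('top','t26.png'); cv2.imwrite('pics/t26z.png',cv2.resize(im['pixels'][188:288,360:480,::-1],None,fx=6,fy=6,interpolation=cv2.INTER_CUBIC))
E
```

```text
[ 0.47664725 -0.01141965  0.02184901] [ 1.79952198e+02 -7.59232183e-02  8.88973960e+01] 0.1232824410114888 [-0.32684397 11.33750308  7.50113699] [-0.20169688 -0.00120103]
```

View pics/t26z.png

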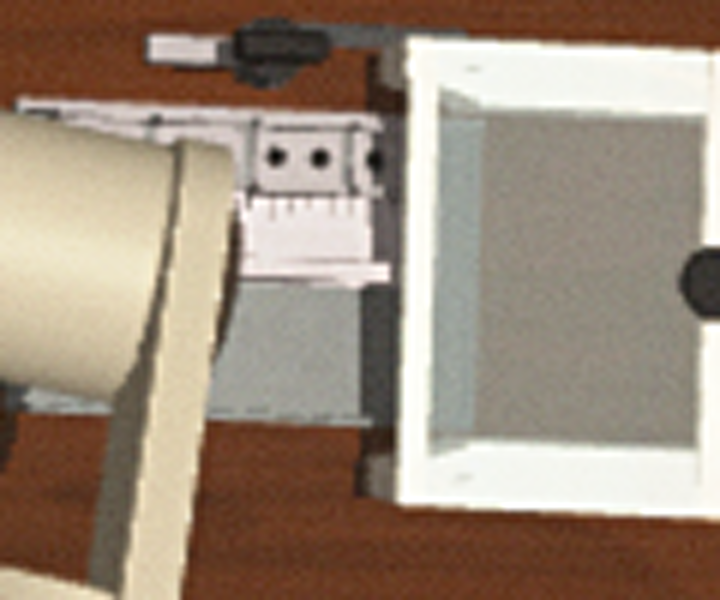

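move_arm:
  steps:
    - [-0.0002, -0.01, 0, 0, 0]
    - [-0.0004, -0.018, 0, 0, 0]
    - [-0.0005, -0.025, 0, 0, 0]
    - [-0.0005, -0.025, 0, 0, 0]
    - [-0.0005, -0.025, 0, 0, 0]
    - [-0.0005, -0.025, 0, 0, 0]
    - [-0.0005, -0.025, 0, 0, 0]
    - [-0.0005, -0.025, 0, 0, 0]
    - [-0.0005, -0.025, 0, 0, 0]
    - [-0.0004, -0.02, 0, 0, 0]
    - [-0.0003, -0.015, 0, 0, 0]
    - [-0.0002, -0.01, 0, 0, 0]

```text
time: 39.6
tool_pos: [0.4746, -0.1105, 0.0218]
ee_rot: [180.0, -0.1, 88.9]
contact_force: [0.8, 12.8, 10.1]
finger_gap: 0.13
```

```bash
python3 - <<'E'
from pose import *
s=bot.sense();print(s['tool_pos'],s['ee_rot'],s['finger_gap'],s['contact_force'],rel(np.array([.4738,-.2131]),np.radians(-91.15),s['tool_pos']))
im=shot('top','t27.png'); cv2.imwrite('pics/t27z.png',cv2.resize(im['pixels'][188:288,360:480,::-1],None,fx=6,fy=6,interpolation=cv2.INTER_CUBIC))
E
```

```text
[ 0.47457987 -0.11049846  0.02183232] [ 1.79965040e+02 -8.31842812e-02  8.89018928e+01] 0.13009836641612288 [ 0.80447409 12.78266161 10.06692371] [-0.10259652 -0.00127949]
```

View pics/t27z.png

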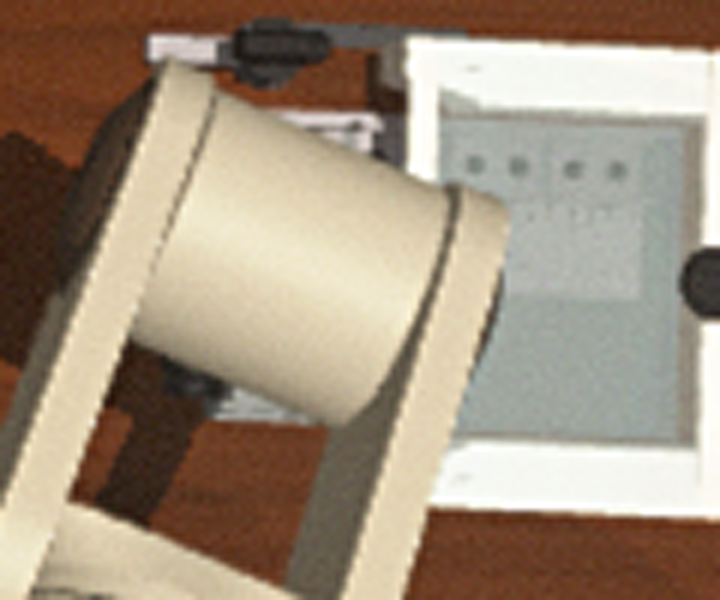

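move_arm:
  steps:
    - [-0.0002, -0.008, 0, 0, 0]
    - [-0.0003, -0.015, 0, 0, 0]
    - [-0.0003, -0.018, 0, 0, 0]
    - [-0.0003, -0.015, 0, 0, 0]
    - [-0.0002, -0.01, 0, 0, 0]
    - [-0.0001, -0.006, 0, 0, 0]
    - [0, 0, 0, 0, 0]

```text
time: 40.35
tool_pos: [0.474, -0.1394, 0.0219]
ee_rot: [180.0, -0.1, 88.9]
contact_force: [0.1, 7.6, 9.8]
finger_gap: 0.128
```

move_arm:
  steps:
    - [0, -0.005, 0, 0, 0]
    - [0, -0.005, 0, 0, 0]
    - [0, 0, 0, 0, 0]

```text
time: 40.65
tool_pos: [0.474, -0.1431, 0.0218]
ee_rot: [180.0, -0.1, 88.9]
contact_force: [-0.6, 11.0, 10.6]
finger_gap: 0.124
```

```bash
python3 - <<'E'
from pose import *
s=bot.sense();print(s['tool_pos'],s['ee_rot'],s['finger_gap'],s['contact_force'],rel(np.array([.4738,-.2131]),np.radians(-91.15),s['tool_pos']))
im=shot('top','t28.png'); cv2.imwrite('pics/t28z.png',cv2.resize(im['pixels'][188:288,360:480,::-1],None,fx=6,fy=6,interpolation=cv2.INTER_CUBIC))
E
```

```text
[ 0.4739951  -0.14314542  0.02183354] [ 1.79972247e+02 -7.00221160e-02  8.89140684e+01] 0.12449780324601113 [-0.63148137 11.0030346  10.60372633] [-0.06994441 -0.00120892]
```

View pics/t28z.png

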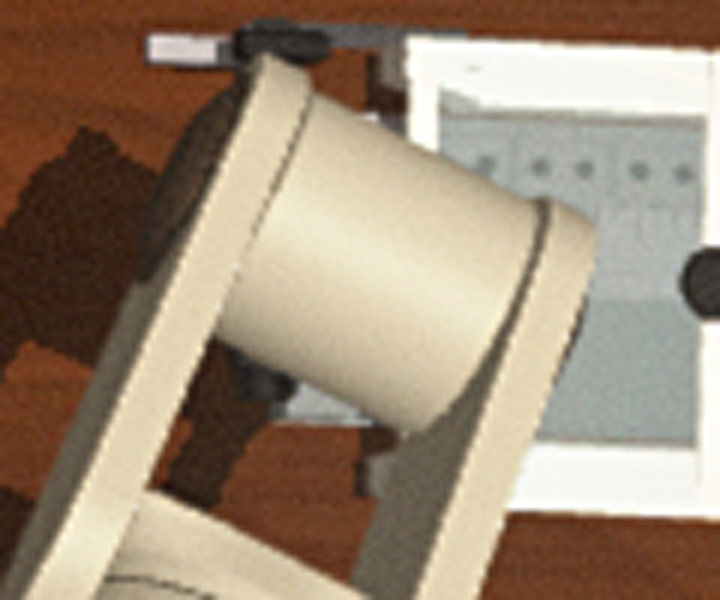

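Continue in 1 mm steps to feel the stop.

move_arm:
  steps:
    - [0, -0.0035, 0, 0, 0]
    - [0, -0.0035, 0, 0, 0]
    - [0, 0, 0, 0, 0]

```text
time: 41.0
tool_pos: [0.474, -0.1458, 0.0219]
ee_rot: [180.0, -0.1, 88.9]
contact_force: [-0.6, 11.5, 9.8]
finger_gap: 0.128
```

move_arm:
  steps:
    - [0, -0.0025, 0, 0, 0]
    - [0, -0.0025, 0, 0, 0]
    - [0, 0, 0, 0, 0]

```text
time: 41.3
tool_pos: [0.474, -0.1478, 0.0219]
ee_rot: [180.0, -0.1, 88.9]
contact_force: [0.5, 12.7, 10.6]
finger_gap: 0.127
```

move_arm:
  steps:
    - [0, -0.0025, 0, 0, 0]
    - [0, -0.0025, 0, 0, 0]
    - [0, 0, 0, 0, 0]

```text
time: 41.6
tool_pos: [0.474, -0.1482, 0.0218]
ee_rot: [180.0, -0.2, 88.9]
contact_force: [1.3, 26.9, 15.2]
finger_gap: 0.125
```

move_arm:
  steps:
    - [0, 0, 0, 0, 0.35]
    - [0, 0, 0, 0, 0.35]
    - [0, 0, 0, 0, 0.35]
    - [0, 0, 0.05, 0, 0.35]
    - [0, 0, 0.1, 0, 0.35]
    - [0, 0, 0.1, 0, 0.5]
    - [0.1, 0, 0, 0, 0.5]
    - [0.1, 0, 0, 0, 0.5]
    - [0.064, -0.012, 0, 0.012, 0.5]
    - [0, 0, 0, 0, 0.5]

```text
time: 42.6
tool_pos: [0.5815, -0.1559, 0.1207]
ee_rot: [-180.0, 0.0, 90.0]
contact_force: [-0.2, 0.1, -0.4]
finger_gap: 0.501
```

```bash
python3 - <<'E'
from pose import *
s=bot.sense();print(s['tool_pos'],s['ee_rot'],s['finger_gap'],s['contact_force'])
im=shot('top','t29.png'); cv2.imwrite('pics/t29z.png',cv2.resize(im['pixels'][188:288,360:480,::-1],None,fx=6,fy=6,interpolation=cv2.INTER_CUBIC))
im=shot('side','s29.png'); cv2.imwrite('pics/s29z.png',cv2.resize(im['pixels'][100:220,310:470,::-1],None,fx=5,fy=5,interpolation=cv2.INTER_CUBIC))
E
```

```text
[ 0.58152129 -0.15585088  0.12065631] [-1.79995641e+02  6.35914083e-03  8.99923418e+01] 0.5005137172408609 [-0.23162557  0.05235792 -0.42316654]
```

View pics/t29z.png

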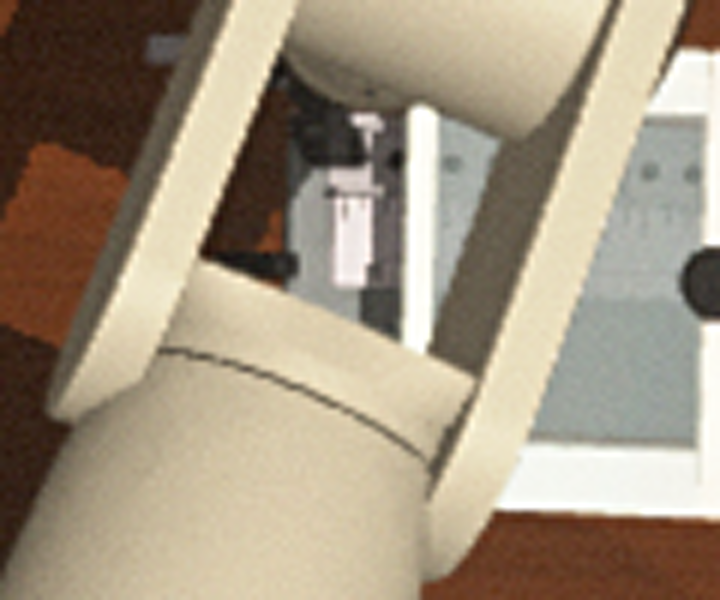

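View pics/s29z.png

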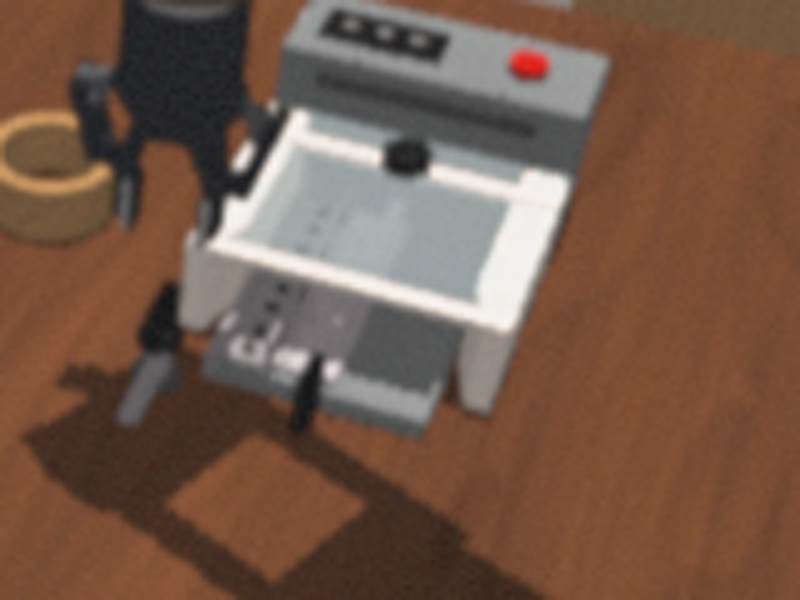

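move_arm:
  steps:
    - [-0.005, 0.001, 0, -0.003, 0.5]
    - [0, 0, -0.08, 0, 0.5]
    - [0, 0, -0.08, 0, 0.5]
    - [0, 0, -0.037, 0, 0.5]
    - [0, 0, 0, 0, 0.5]
    - [0, 0, 0, 0, 0]
    - [0, 0, 0, 0, 0]
    - [0, 0, 0, 0, 0]
    - [0, 0, 0, 0, 0]
    - [0, 0, 0, 0, 0]
    - [0, 0, 0, 0, 0]
  force: 40

```text
time: 43.8
tool_pos: [0.5788, -0.1553, 0.0445]
ee_rot: [179.8, 0.1, 89.7]
contact_force: [5.8, 0.8, 3.1]
finger_gap: 0.154
```

move_arm:
  steps:
    - [0, 0, 0, 0.06, 0]
    - [0, 0, 0, 0.06, 0]
    - [0, 0, 0, 0.06, 0]
    - [0, 0, 0, 0.06, 0]
    - [0, 0, 0, 0.06, 0]
    - [0, 0, 0, 0.06, 0]
    - [0, 0, 0, 0.06, 0]
    - [0, 0, 0, 0.06, 0]

```text
time: 44.6
tool_pos: [0.5777, -0.1558, 0.0445]
ee_rot: [-180.0, 0.1, 131.1]
contact_force: [-6.2, -4.6, 8.3]
finger_gap: 0.15
```

move_arm:
  steps:
    - [0, 0, 0, 0.06, 0]
    - [0, 0, 0, 0.06, 0]
    - [0, 0, 0, 0.06, 0]
    - [0, 0, 0, 0.06, 0]
    - [0, 0, 0, 0.06, 0]
    - [0, 0, 0, 0.06, 0]
    - [0, 0, 0, 0.06, 0]
    - [0, 0, 0, 0.05, 0]
    - [0, 0, 0, 0, 0]

```text
time: 45.5
tool_pos: [0.5772, -0.1569, 0.0445]
ee_rot: [-179.8, 0.0, 171.5]
contact_force: [-10.6, -12.9, 8.5]
finger_gap: 0.153
```

```bash
python3 - <<'E'
from pose import *
s=bot.sense();print(s['tool_pos'],s['ee_rot'],s['finger_gap'],s['contact_force'],s['moment'])
im=shot('side','s30.png'); cv2.imwrite('pics/s30z.png',cv2.resize(im['pixels'][100:220,310:470,::-1],None,fx=5,fy=5,interpolation=cv2.INTER_CUBIC))
E
```

```text
[ 0.57719591 -0.15685344  0.0444649 ] [-1.79806576e+02  4.93887575e-02  1.71473631e+02] 0.1529553711172415 [-10.61855723 -12.89674193   8.53610232] [-2.17501755  1.93512788  0.01253668]
```

View pics/s30z.png

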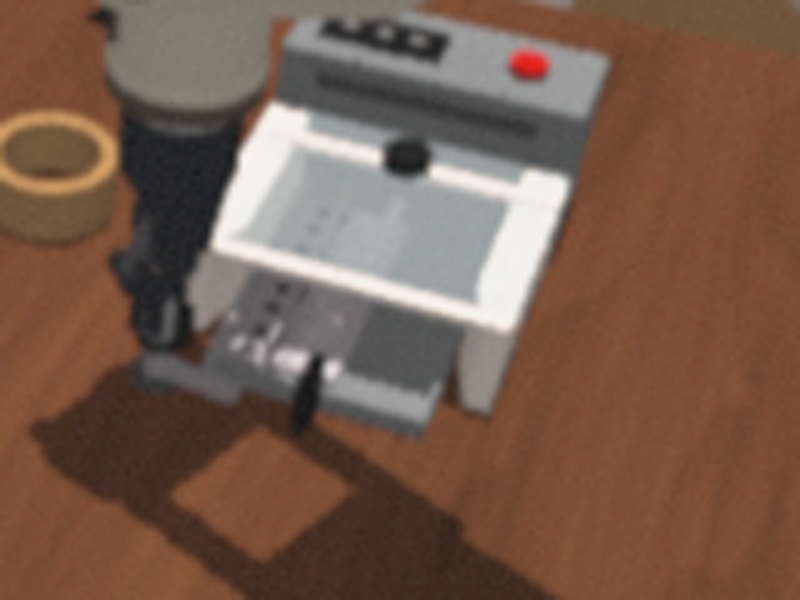

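move_arm:
  steps:
    - [0, 0, 0, 0.03, 0]
    - [0, 0, 0, 0, 0]
    - [0, 0, 0, 0, 0.4]
    - [0, 0, 0, 0, 0.4]
    - [0, 0, 0, 0, 0.4]
    - [0, 0, 0.08, 0, 0.4]
    - [0, 0, 0.1, 0, 0.4]
    - [0, 0.1, 0.1, 0, 0.5]
    - [0, 0.12, 0.05, 0, 0.5]
    - [0, 0.12, 0, 0, 0.5]
    - [0, 0.12, 0, 0, 0.5]
    - [0, 0.12, 0, 0, 0.5]

```text
time: 46.75
tool_pos: [0.5771, 0.0726, 0.1697]
ee_rot: [180.0, 0.0, 173.9]
contact_force: [0.5, 0.3, -0.2]
finger_gap: 0.495
```

move_arm:
  steps:
    - [0, 0.12, 0, 0, 0.5]
    - [0, 0.12, 0, 0, 0.5]
    - [0, 0.12, 0, 0, 0.5]
    - [0, 0.05, 0, 0, 0.5]
    - [0, 0, 0, 0, 0.5]

```text
time: 47.25
tool_pos: [0.5769, 0.2375, 0.1691]
ee_rot: [180.0, -0.0, 174.1]
contact_force: [-0.0, 0.6, -0.2]
finger_gap: 0.502
```

```bash
python3 - <<'E'
from pose import *
s=bot.sense();print(s['tool_pos'],s['contact_force'])
im=shot('top','t31.png'); cv2.imwrite('pics/t31z.png',cv2.resize(im['pixels'][188:288,380:500,::-1],None,fx=6,fy=6,interpolation=cv2.INTER_CUBIC))
im=shot('side','s31.png'); cv2.imwrite('pics/s31z.png',cv2.resize(im['pixels'][100:220,310:470,::-1],None,fx=5,fy=5,interpolation=cv2.INTER_CUBIC))
E
```

```text
[0.57686022 0.23751875 0.16908462] [-0.01630483  0.5956243  -0.22718244]
```

View pics/t31z.png

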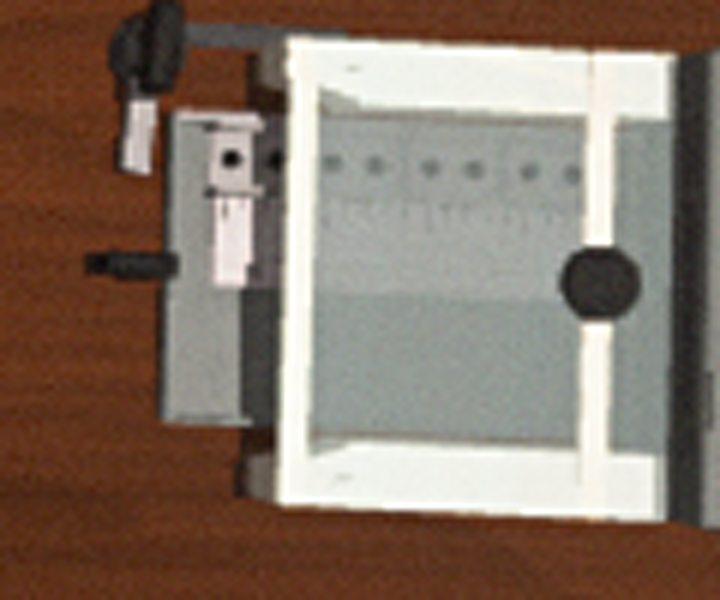

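View pics/s31z.png

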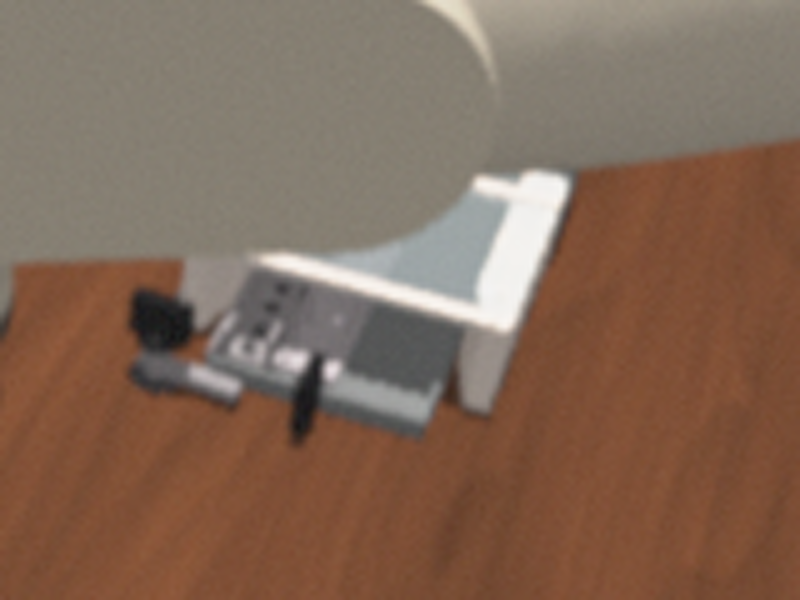

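View pics/t31.png

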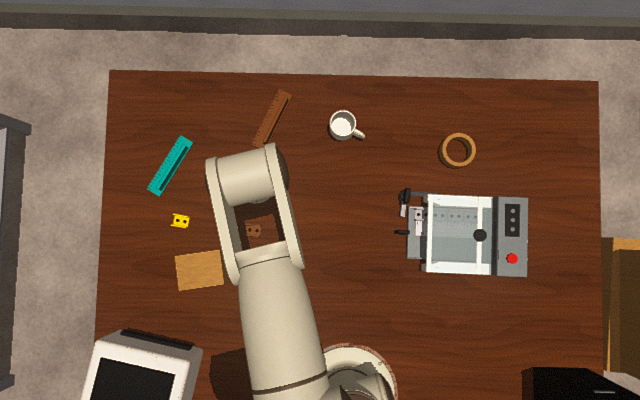

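```bash
python3 - <<'E'
from pose import *
im=imaging.get_image('top')
Z=lambda u,v:(380+(u+.5)/6-.5,188+(v+.5)/6-.5)
M=np.array([.4738,-.2131]);a=np.radians(-91.15)
for n,q,z in (('fence corner',(168,110),.022),('low corner',(160,422),.016),('handle tip',(85,263),.05),('knob',(147,45),.067),('arm tip',(136,172),.016)): print(n,rel(M,a,ray(im,*Z(*q),z)).round(4))
h=[ray(im,*Z(*q),.007) for q in((231,158),(275,159),(332,163),(375,165),(430,168),(474,170),(529,173),(572,176))]
for p in h: print(rel(M,a,p).round(4)-[.07,0])
E
```

```text
fence corner [-0.0488  0.0756]
low corner [-0.047  -0.0774]
handle tip [-0.0908 -0.0015]
knob [-0.0668  0.1037]
arm tip [-0.0627  0.0446]
[-0.0844  0.054 ]
[-0.0626  0.0544]
[-0.0342  0.0536]
[-0.0128  0.0536]
[0.0145 0.0532]
[0.0364 0.0532]
[0.0637 0.0529]
[0.0851 0.0523]
```

```bash
python3 - <<'E'
from rig import workorder
print(workorder.hand_in())
E
```

```text
the job is handed in; nothing more can be done
None
```

The job is handed in, at about 47 s on the clock. All four clips are in the tray against the fence, with the straightedge flush against the row. The tray is home in the machine and the latch is turned across its front.

I opened the latch first, then put the four clips in the tray and used the straightedge to push them all up against the fence. One clip was knocked aside partway through, so I measured it again before picking it up. I then gripped the tray by its handle, lined it up with the slot, and pushed it in until the force jumped from about 12 N to 27 N with almost no further motion. Last, I turned the latch and moved the arm clear.

| Check | Measured | Required |
|---|---|---|
| Clips, y in tray, before sliding in | 53.7 to 54.6 mm | 51 to 57.5 mm |
| Clips, y in tray, after sliding in (assumes the tray sits at its nominal home position) | 52 to 54 mm | 51 to 57.5 mm |
| Straightedge edge ends, y in tray, before sliding in | 34.2 and 36.5 mm | 33.5 to 40 mm |
| Straightedge centre along the tray, before sliding in | about 2.5 mm | within 17 mm |
| Latch angle (from gripper angle) | about 1.47 rad | above 1.25 rad |
| Tray position in the machine | about 70 mm from the arm, about 67 mm from the camera | above 64 mm |

- **Tray depth:** the two readings differ by about 3 mm. The camera put the latch arm tip and knob 5 to 9 mm off in the same direction, so I trusted the arm reading and the contact with the stop.
- **Straightedge after sliding:** I checked its position in the tray only before the slide. Most of it was under the clear roof afterwards, and I saw no shift in the pictures.
- **Bystanders:** the tape roll, mug and carton look unmoved in the last picture.

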